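A level scoop of three chopstick rests

TASK

Take the large brass scoop by its black handle, push it along the floor of the wooden bin under the glazed chopstick rests right up to the sloped end, and lift it up along the slope so that it comes up heaped. Draw it back, level and close under the steel strike bar but without the scoop rubbing on it, right through to the other side, so that the bar knocks the surplus back into the bin and one layer of three rests is left. Then stand the scoop with its three rests upright in the middle of the square cork pad and let go.

Things in the scene. Friction and masses are not known exactly. Their poses are not given: they have to be found in the camera images.
- scoop: Large brass scoop, 160 g: floor 60 mm wide (x), y -41 to 50 mm, 3 thick; back wall 26 mm high at -y; sides open; mouth at +y with an 11 mm ramp lip. Origin: underside, z up. Neck 12 mm wide up from the back wall to an upright black grip 12 (x) by 22 mm (y), axis x 0, y -39.5 mm, 95 to 160 mm up: pinch its 22 mm about 130 mm up. Starts upright on the table, mouth roughly to +y. Ignore the wooden scoop.
- bin: Fixed wooden bin, long along y. Origin: underside, below the bar. Floor top 5, wall tops 77 mm up; inside x -46 to 46 mm, floor y -185 to 110 mm, then a 67 degree slope to y 140. Seven rests (round-ended rods 84 x 24 mm, 60 g) lie crosswise from y -65 mm to the slope. Scoop goes in from above at y -130, mouth to +y; slides 2 mm off the floor to about y 52 (about 15 N), then rises along the slope.
- strike_bar: Fixed steel strike bar over the bin: two arms from the side walls, 8 mm thick (y), 18 tall, with a 40 mm gap on the centre line through which the scoop's neck passes. Origin: underside, on the centre line, 74 mm above bin floor; axes as bin's. On the scoop three rests lie level, tops 27 mm above its underside; heaped ones lie on them, tops about 48. Pass with the scoop's underside 37 to 43 mm above bin floor.
- pad: Fixed square cork pad, 140 x 140 mm, 8 mm thick, lying on the table. Origin: centre of its underside.
Things that resemble listed ones, but are neither listed nor needed, are in the scene too. What is meant by the scoop is not pink, red or turquoise, and is the larger of those in its own colour.

How it is judged:
By the outcome, as a careful person would: the job done as asked, in the order asked, and still so for the second after the job is handed in, with the robot touching nothing.
It also fails if it takes over 70 s, if anything falls off the work surface, if the arm or the gripper's body presses on something with over 40 N, if the wrist force passes 120 N, or if a joint passes its speed limit or range.

ROBOT

A 6-joint arm with a two-finger parallel gripper is mounted at the origin on the work surface. World frame = base frame: x ahead of the robot, y to its left, z up, the work surface at z = 0. Lengths are in m, angles in rad, forces in N, time in s.
With the tool pointing down it reaches from about 0.375 to 0.975 m from the base axis. Payload 3.8 kg.
Tool frame: the origin (TCP) lies midway between the tips of the shut fingers; the grasp point (between the pads) lies 19 mm behind it; z points along the fingers, y is the direction in which the jaws open and shut (so a half turn about z gives the same grasp; the last joint's range is limited). The gripper opens to 85 mm and grips with 20 to 120 N. Pads are 22 mm wide; open, the fingers measure 114 mm over their backs; the gripper's body (76 mm by 85 mm) begins 54 mm behind the grasp point. The pads swing forward as they close: fully open they stand 13 mm farther back than shut.
Start: joints at [-1.258, 0.264, 1.604, -0, 1.274, -0.037], TCP at [0.231, -0.634, 0.231] pointing down, gripper open.
Joint ranges: [-2.63, 2.63], [-0.94, 2.18], [0.31, 2.57], [-1.31, 4.45], [0, 2.66], [-2.55, 2.55]. Speed limits (rad/s): [2.57, 2.57, 3.14, 3.14, 3.14, 3.14].

INTERFACE

Orientations are given as a rotation vector (axis times angle).
In Python, from workcell import readout, read_camera, camera_params, bot gives the robot as it stands.
- The arm moves only by the tool apply_moves, never from a script. Its argument "plan" is a list that holds one entry, the list of rows, each a list of 7 numbers: the shift along the tool's x, y, z each as a share of 1000 mm, from -1 to 1, then the turn, a rotation vector about the tool's x, y, z each as a share of pi rad, from -1 to 1, then the gripper command: -1 is fully open, 1 is shut, values between are in proportion. A call has exactly 8 rows; each row is the pose to reach, as a shift and turn from the pose commanded when the call began, along the tool's axes at that moment, turning the shorter way round; what a row does not reach only later rows make up. A row lasts 1/12 s, in which the tool goes at most 41.7 mm and 7.16 degrees, less where a joint would pass 70% of its speed; a pose out of reach is approached as far as the arm can. A call with a number of a shift or a turn outside -1 to 1 is refused whole. A call with a gripper value outside its range is refused whole. The fingers move at their own pace and stop on an object; "force" is the grip in N (left out, the last holds). Time passes only in rows, so rows that repeat a pose let the fingers close, or fill a call up. It gives the time, the measured TCP pose, the force and the opening at its end, in the units of the state.
- readout.read_state(): the state, without advancing time (a new reading comes with each control period).
- read_camera(name): name is "scene" or "side" or "wrist"; returns the picture (420x560x3 uint8, red, green, blue); there is no depth.
- camera_params(name): a dict with "fovy" (degrees; the focal length in pixels is half the picture's height over the tangent of half this angle, whatever the lens; pixels are square), "cx", "cy" (the principal point, pixels), "rvec" (rotation vector, rad) and "tvec" (3), from world to camera coordinates, as OpenCV has them; the wrist camera has in their place "hand_eye" (4x4, takes a point from camera to tool coordinates, whose origin is the TCP and whose axes are the flange's). Camera axes: x right, y down, z forward; pixel columns grow to the right and rows downward; lengths in m; the calibration is good to about 2 mm. A picture is of the moment at which its call begins: read the wrist's pose just before it. camera_params takes no time and is no camera call.
- bot.finish_job(): hands the job in, once; it reports no verdict.
The state is a dict: "time": time; "q": joint angles; "joint_vel": joint speeds; "joint_torque": joint torques, N m; "tool_pos": TCP position; "tcp_rot": TCP orientation; "wrist_force": force on the tool from outside, world axes, zero at the start; "torque": the same for the moment, N m; "width": opening from 0.0 (shut) to 1.0 (fully open).
Only numpy, scipy, OpenCV 4.12 (cv2) and the standard library are available. Lean on these libraries where they do the work, as an engineer would, in place of code of your own. Each camera call takes 0.05 s, during which the arm holds its last target.

## Working session

There is one attempt and no reset: what is moved stays moved. The work goes in short steps, Python scripts to look and compute and a tool call to move; the robot and the scene stay as the last step left them, time stands still between calls to the robot, and variables do not carry over. Pictures are saved under pics/ and viewed, and the job is handed in when it is done.

Besides the shell and the picture viewer there is one more tool, called after ">>>" in YAML: its name, and indented under it one key for each argument. apply_moves: Moves the arm, as the interface text tells. Shift numbers are shares of 1000 mm and turn numbers shares of pi rad, none past 1 either way. Its arguments: {"type":"object","properties":{"plan":{"type":"array","items":{"type":"array","items":{"type":"array","items":{"type":"number","minimum":-1,"maximum":1}}}},"force":{"type":"number"}},"required":["plan"]}

```bash
ls; mkdir -p pics
python3 - <<'E'
from workcell import readout, read_camera, camera_params, bot
import cv2
print(readout.read_state())
for n in ["scene","side","wrist"]:
    print(n,camera_params(n))
    cv2.imwrite(f"pics/{n}0.png",read_camera(n)[:,:,::-1])
E
```

```text
pics
{'time': 0.0, 'q': array([-1.25785757e+00,  2.64778358e-01,  1.60540479e+00,  1.90874524e-05,
        1.27365758e+00, -3.68577496e-02]), 'joint_vel': array([ 0.00123798, -0.00050383,  0.00164272, -0.00041866, -0.00047037,
       -0.00235085]), 'joint_torque': array([ 1.50052809e-03, -5.15105867e+01, -3.67315006e+01, -2.31841177e-04,
        1.29543719e-02, -1.53453834e-05]), 'tool_pos': array([ 0.23113239, -0.63341508,  0.22992839]), 'tcp_rot': array([-3.09147160e+00, -5.46265501e-01,  4.57201170e-04]), 'wrist_force': array([-1.10670067,  0.12047317,  0.05650447]), 'torque': array([-0.071909  ,  0.03116544, -0.02719907]), 'width': 0.9965205748886575}
scene {'fovy': 50.814857988471815, 'cx': 279.6820844550847, 'cy': 208.21967999050958, 'rvec': array([ 0.60901067,  2.47317025, -1.37086948]), 'tvec': array([ 0.37495744, -0.06858885,  1.46019862])}
side {'fovy': 54.133597596325664, 'cx': 283.1709846400732, 'cy': 209.97198939358339, 'rvec': array([ 0.46242172, -2.72256738,  1.21195333]), 'tvec': array([0.49076032, 0.11183928, 1.09582028])}
wrist {'fovy': 63.15724100242455, 'cx': 281.937246215362, 'cy': 216.61944963629193, 'hand_eye': array([[ 7.12568489e-04, -9.51826918e-01, -3.06634980e-01,
         7.86614984e-02],
       [ 9.99999745e-01,  6.63221318e-04,  2.65124366e-04,
         1.38973085e-04],
       [-4.89856518e-05, -3.06635091e-01,  9.51827147e-01,
        -1.42062821e-01],
       [ 0.00000000e+00,  0.00000000e+00,  0.00000000e+00,
         1.00000000e+00]])}
```

View pics/scene0.png

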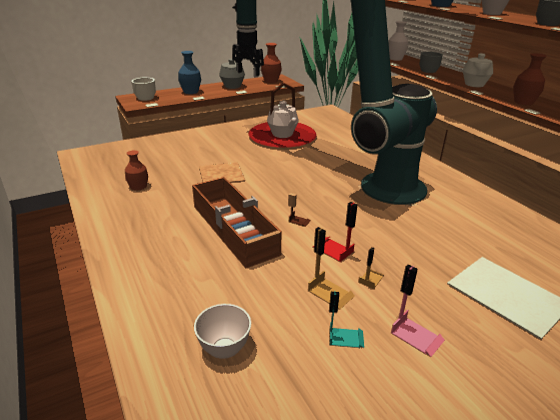

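View pics/side0.png

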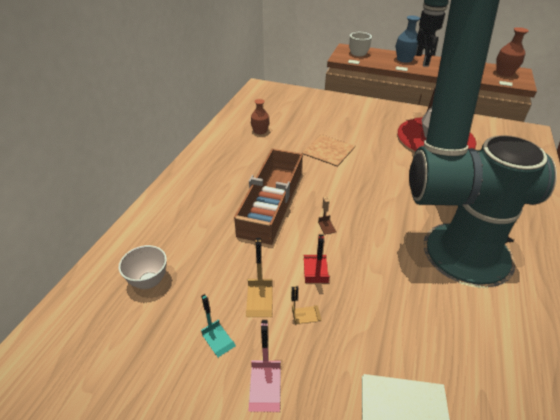

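View pics/wrist0.png

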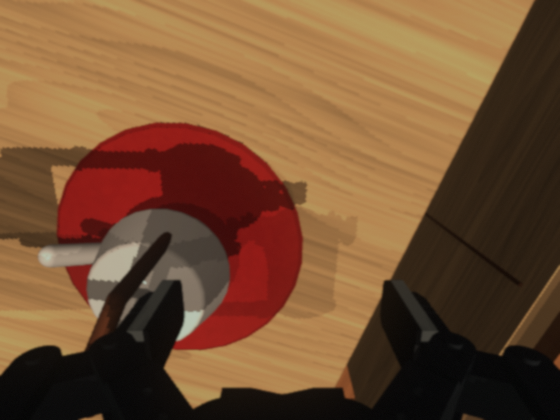

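The large brass scoop is near scene (330,285), the bin at (237,220) and the cork pad at (222,173), all confirmed by the side view. I'll enlarge crops to measure them.

```bash
cat > h.py <<'E'
import numpy as np, cv2
from scipy.spatial.transform import Rotation as R
from workcell import readout, read_camera, camera_params, bot
def K(p):
    f=210/np.tan(np.radians(p['fovy'])/2); return np.array([[f,0,p['cx']],[0,f,p['cy']],[0,0,1.]])
def ext(name,st=None):
    p=camera_params(name)
    if name!='wrist': return K(p),R.from_rotvec(p['rvec']).as_matrix(),p['tvec']
    T=np.eye(4);T[:3,:3]=R.from_rotvec(st['tcp_rot']).as_matrix();T[:3,3]=st['tool_pos']
    C=np.linalg.inv(T@p['hand_eye']); return K(p),C[:3,:3],C[:3,3]
def proj(E,P):
    k,r,t=E; c=(np.atleast_2d(P)@r.T+t)@k.T; return c[:,:2]/c[:,2:]
def onz(E,uv,z):
    k,r,t=E; d=r.T@np.linalg.solve(k,[uv[0],uv[1],1.]); o=-r.T@t; return o+d*(z-o[2])/d[2]
def crop(img,x0,y0,w,h,s,fn):
    c=cv2.resize(img[y0:y0+h,x0:x0+w],None,fx=s,fy=s,interpolation=cv2.INTER_CUBIC)
    cv2.imwrite(fn,c)
E
python3 - <<'E'
from h import *
a=cv2.imread('pics/scene0.png');b=cv2.imread('pics/side0.png')
crop(a,180,150,130,120,6,'pics/c1.png')
crop(a,290,210,110,100,6,'pics/c2.png')
crop(b,220,130,140,120,5,'pics/c3.png')
crop(b,220,230,120,100,6,'pics/c4.png')
E
```

```text
(no output)
```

View pics/c1.png

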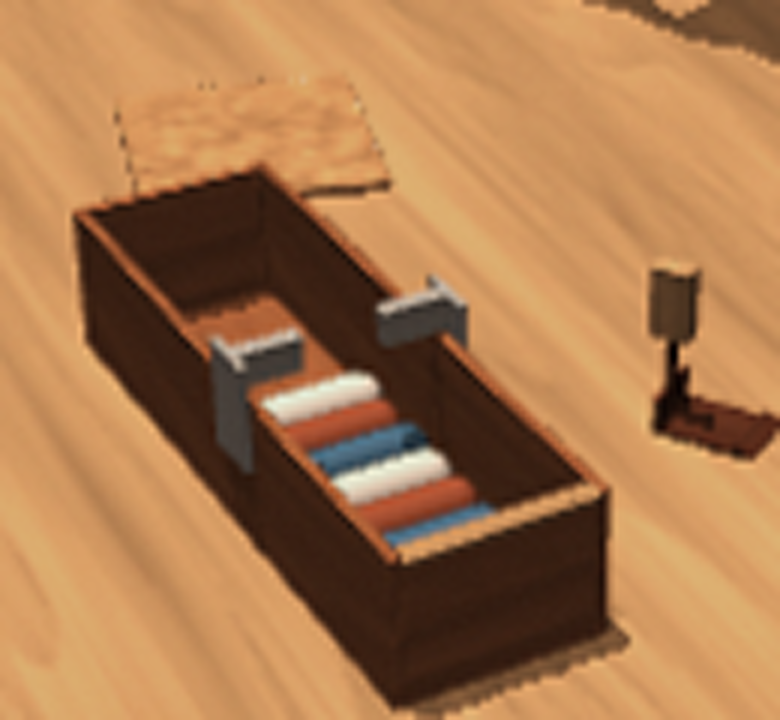

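View pics/c2.png

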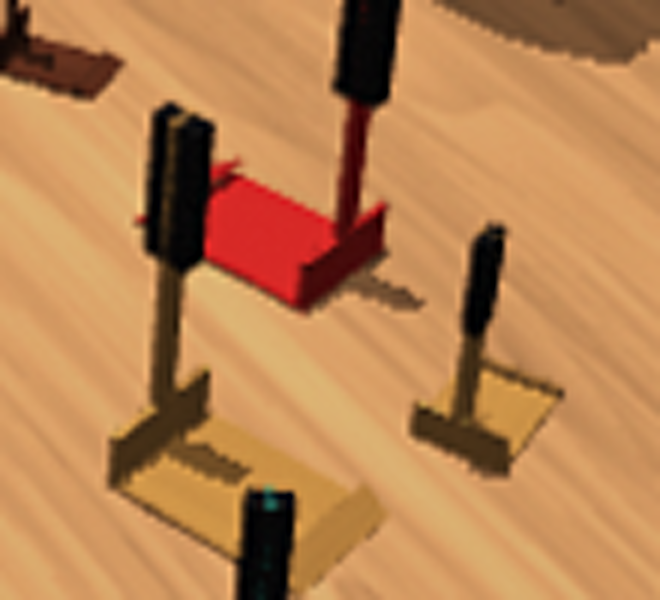

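View pics/c3.png

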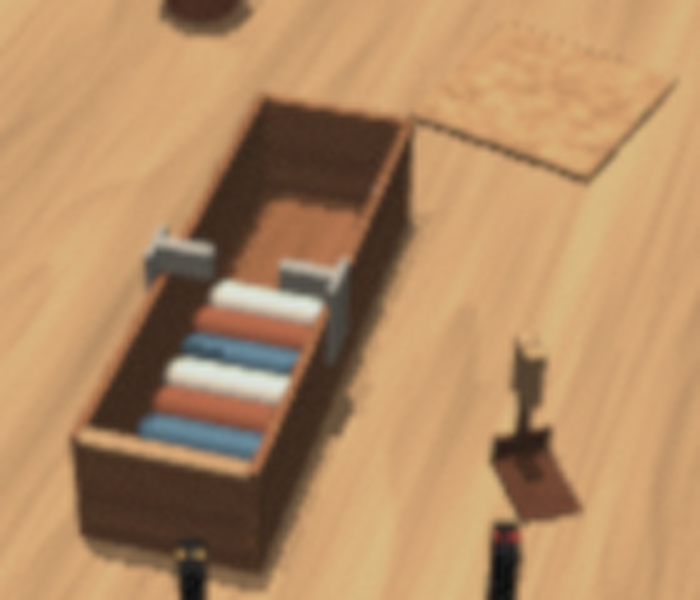

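View pics/c4.png

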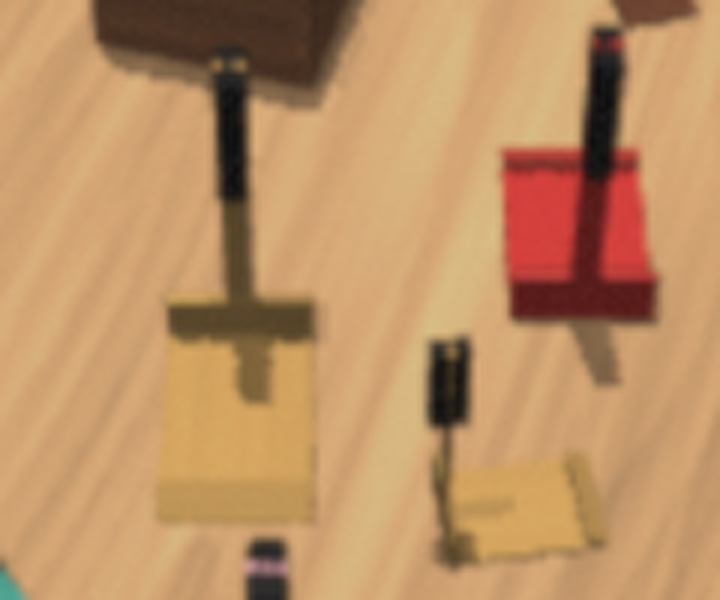

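```bash
cat > m.py <<'E'
from h import *
S=ext('scene');D=ext('side')
c1=lambda X,Y:(180+(X+.5)/6-.5,150+(Y+.5)/6-.5)
c2=lambda X,Y:(290+(X+.5)/6-.5,210+(Y+.5)/6-.5)
c3=lambda X,Y:(220+(X+.5)/5-.5,130+(Y+.5)/5-.5)
c4=lambda X,Y:(220+(X+.5)/6-.5,230+(Y+.5)/6-.5)
if __name__=='__main__':
    print('cams',-S[1].T@S[2],-D[1].T@D[2])
    for n,E,c,pts in [('bin scene',S,c1,[(78,212),(262,168),(607,490),(397,560)]),('bin side',D,c3,[(262,96),(412,122),(258,474),(75,437)])]:
        print(n);[print(onz(E,c(*p),.077).round(4)) for p in pts]
    for n,E,c,pts in [('pad scene',S,c1,[(117,98),(350,75),(388,183)]),('pad side',D,c3,[(412,116),(588,178),(675,80),(505,24)])]:
        print(n);[print(onz(E,c(*p),.008).round(4)) for p in pts]
    print('scoop lip corners/back');
    [print(onz(D,c4(*p),.0).round(4)) for p in [(157,522),(314,522)]]
    [print(onz(D,c4(*p),.026).round(4)) for p in [(166,298),(314,298)]]
    print('grip top',onz(D,c4(230,55),.16),onz(S,c2(185,115),.16))
E
python3 m.py
```

```text
cams [0.9416194  0.94491642 0.70566521] [0.23046657 0.86034479 0.81293775]
bin scene
[ 0.6226 -0.1749  0.077 ]
[ 0.5252 -0.1776  0.077 ]
[0.5046 0.1519 0.077 ]
[0.6023 0.157  0.077 ]
bin side
[ 0.6183 -0.1757  0.077 ]
[ 0.5195 -0.1803  0.077 ]
[0.5005 0.1507 0.077 ]
[0.6004 0.1567 0.077 ]
pad scene
[ 0.5225 -0.4204  0.008 ]
[ 0.388  -0.3879  0.008 ]
[ 0.4239 -0.2531  0.008 ]
pad side
[ 0.5487 -0.2848  0.008 ]
[ 0.4169 -0.255   0.008 ]
[ 0.3864 -0.3912  0.008 ]
[ 0.5194 -0.4221  0.008 ]
scoop lip corners/back
[0.4786 0.3804 0.    ]
[0.4221 0.3605 0.    ]
[0.5078 0.2985 0.026 ]
[0.4519 0.2787 0.026 ]
grip top [0.48184932 0.28300052 0.16      ] [0.48049618 0.28743676 0.16      ]
```

```bash
cat >> h.py <<'E'
def pose_yaw(ydeg, tilt=0):
    # tool pointing down, tool y axis at world azimuth ydeg
    a=np.radians(ydeg); y=np.array([np.cos(a),np.sin(a),0]); z=np.array([0,0,-1.]); x=np.cross(y,z)
    return np.column_stack([x,y,z])
def delta(pos,rot,st=None,p0=None,r0=None):
    st=st or readout.read_state()
    r0=R.from_rotvec(st['tcp_rot']).as_matrix() if r0 is None else r0; p0=st['tool_pos'] if p0 is None else p0
    d=r0.T@(np.array(pos)-p0); w=R.from_matrix(r0.T@rot).as_rotvec()/np.pi
    return np.r_[d,w].round(4)
E
python3 - <<'E'
from h import *
st=readout.read_state()
print(R.from_rotvec(st['tcp_rot']).as_matrix().round(3))
print(delta([.231,-.634,.33],pose_yaw(-70)),delta([.53,-.03,.35],pose_yaw(-70)))
E
```

```text
[[ 0.939  0.343 -0.001]
 [ 0.343 -0.939  0.002]
 [ 0.    -0.002 -1.   ]]
[-0.0003  0.0002 -0.0998 -0.0006 -0.      0.0002] [ 4.876e-01 -4.648e-01 -1.189e-01 -6.000e-04 -0.000e+00  2.000e-04]
```

>>> apply_moves:
  plan:
    - [[0,0,-0.04,0,0,0,-1],[0,0,-0.08,0,0,0,-1],[0.488,-0.465,-0.12,0,0,0,-1],[0.488,-0.465,-0.12,0,0,0,-1],[0.488,-0.465,-0.12,0,0,0,-1],[0.488,-0.465,-0.12,0,0,0,-1],[0.488,-0.465,-0.12,0,0,0,-1],[0.488,-0.465,-0.12,0,0,0,-1]]

```text
time: 0.82
tool_pos: [0.3423, -0.4085, 0.3259]
tcp_rot: [-3.093, -0.546, 0.0]
wrist_force: [0.8, 1.2, 0.4]
width: 1.003
```

Run:
```python
from h import *
print(delta([.53,-.03,.35],pose_yaw(-70)),readout.read_state()['tool_pos'])
```

```text
[ 3.059e-01 -2.914e-01 -2.400e-02 -1.000e-04 -0.000e+00  0.000e+00] [ 0.34231397 -0.40849623  0.32587278]
```

>>> apply_moves:
  plan:
    - [[0.306,-0.291,-0.024,0,0,0,-1],[0.306,-0.291,-0.024,0,0,0,-1],[0.306,-0.291,-0.024,0,0,0,-1],[0.306,-0.291,-0.024,0,0,0,-1],[0.306,-0.291,-0.024,0,0,0,-1],[0.306,-0.291,-0.024,0,0,0,-1],[0.306,-0.291,-0.024,0,0,0,-1],[0.306,-0.291,-0.024,0,0,0,-1]]

```text
time: 1.48
tool_pos: [0.4902, -0.1103, 0.345]
tcp_rot: [3.094, 0.547, 0.0]
wrist_force: [0.2, -1.3, 0.2]
width: 0.997
```

>>> apply_moves:
  plan:
    - [[0.07,-0.066,-0.005,0,0,0,-1],[0.07,-0.066,-0.005,0,0,0,-1],[0.07,-0.066,-0.005,0,0,0,-1],[0.07,-0.066,-0.005,0,0,0,-1],[0.07,-0.066,-0.005,0,0,0,-1],[0.07,-0.066,-0.005,0,0,0,-1],[0.07,-0.066,-0.005,0,0,0,-1],[0.07,-0.066,-0.005,0,0,0,-1]]

```text
time: 2.15
tool_pos: [0.5327, -0.0278, 0.35]
tcp_rot: [3.094, 0.543, -0.0]
wrist_force: [0.1, 0.3, -0.0]
width: 1.001
```

Run:
```python
from h import *
st=readout.read_state();im=read_camera('wrist')[:,:,::-1]
print(st['time'],st['tool_pos'],st['joint_vel'].round(3),st['q'].round(2))
np.save('w1.npy',np.r_[st['tool_pos'],st['tcp_rot']])
cv2.imwrite('pics/w1.png',im)
```

```text
2.15 [ 0.53266097 -0.02780284  0.3499806 ] [ 0.002  0.002 -0.003  0.003 -0.     0.002] [-0.1  -0.06  1.74 -0.    1.46  1.12]
```

View pics/w1.png

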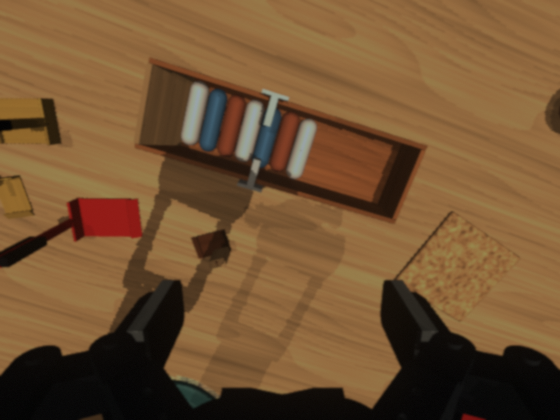

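The wrist view shows all seven rests (x 195 to 305), the slope at the left end (140–180), the bar at x≈265 and the cork pad at (458,265).

Run:
```python
from h import *
a=cv2.imread('pics/w1.png')
crop(a,125,50,160,150,5,'pics/d1.png')
crop(a,280,110,160,120,5,'pics/d2.png')
crop(a,385,200,145,130,5,'pics/d3.png')
```

```text
(no output)
```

View pics/d1.png

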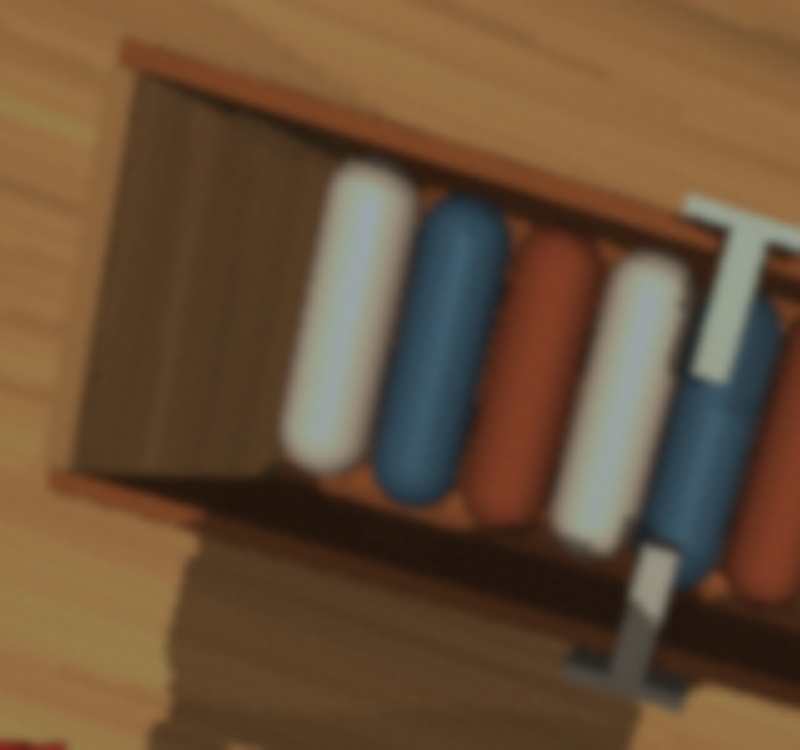

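View pics/d2.png

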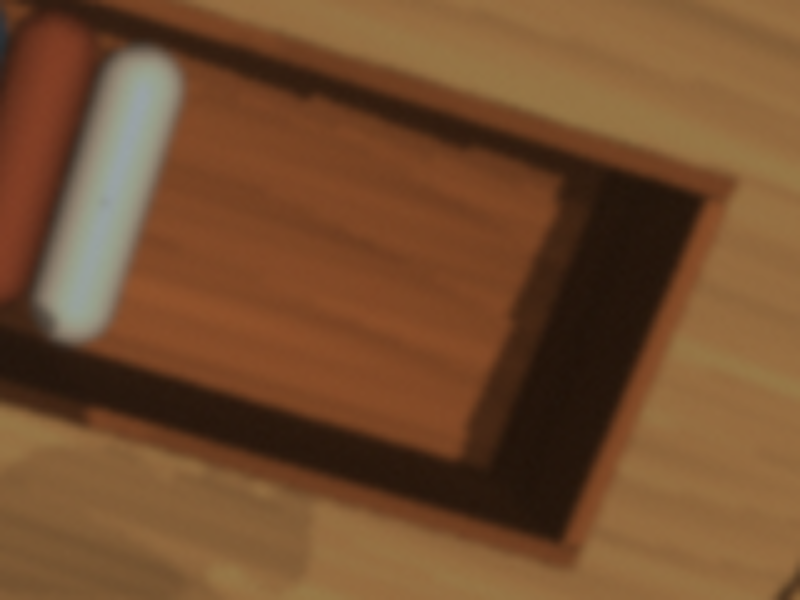

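View pics/d3.png

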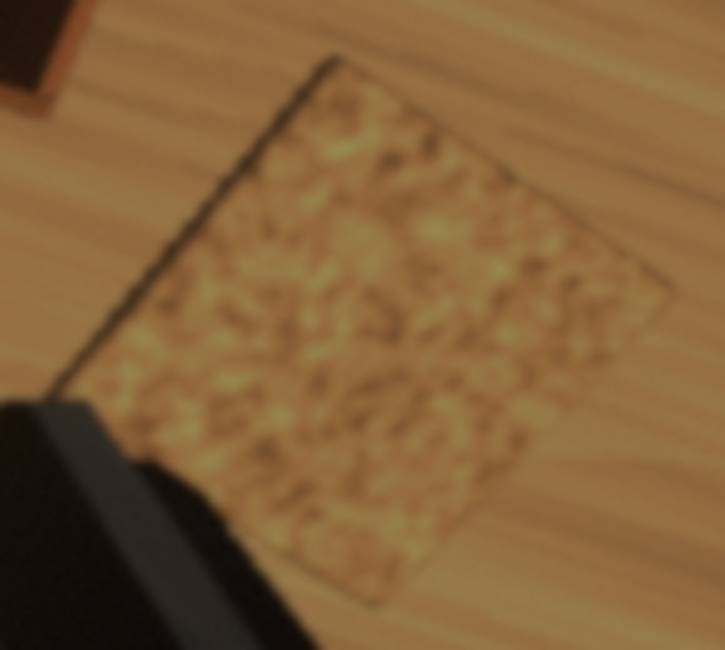

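```bash
cat > m2.py <<'E'
from m import *
from scipy.optimize import least_squares
w=np.load('w1.npy');W=ext('wrist',dict(tool_pos=w[:3],tcp_rot=w[3:]))
g=lambda x0,y0,s:(lambda X,Y:(x0+(X+.5)/s-.5,y0+(Y+.5)/s-.5))
d1=g(125,50,5);d2=g(280,110,5);d3=g(385,200,5)
for n,c,p,z in [('+x slope inner',d1,(138,72),.077),('-x slope inner',d1,(75,468),.077),('+x back inner',d2,(703,200),.077),('-x back inner',d2,(563,540),.077),
 ('bar + tip',d1,(709,380),.097),('bar - tip',d1,(659,545),.097),
 ('out+s',d1,(122,38),.077),('out-s',d1,(52,485),.077),('out+b',d2,(737,180),.077),('out-b',d2,(575,562),.077),
 ('pad',d3,(338,60),.008),('pad',d3,(672,290),.008),('pad',d3,(380,604),.008)]:
    print(n,onz(W,c(*p),z).round(4))
# fit
L=[((46,140,77),d1(138,72)),((-46,140,77),d1(75,468)),((46,-185,77),d2(703,200)),((-46,-185,77),d2(563,540)),((20,0,97),d1(709,380)),((-20,0,97),d1(659,545))]
def res(v,free=False):
    A=np.array([l[0] for l in L])/1000; c,s=np.cos(v[2]),np.sin(v[2])
    P=A@np.array([[c,s,0],[-s,c,0],[0,0,1]])+[v[0],v[1],0]
    return (proj(W,P)-np.array([l[1] for l in L])).ravel()
f=least_squares(res,[.56,0.01,.05]);print(f.x,np.degrees(f.x[2]),f.fun.round(1))
E
python3 m2.py
```

```text
+x slope inner [0.5997 0.1502 0.077 ]
-x slope inner [0.5095 0.1442 0.077 ]
+x back inner [ 0.6171 -0.1741  0.077 ]
-x back inner [ 0.5278 -0.1798  0.077 ]
bar + tip [0.5816 0.0082 0.097 ]
bar - tip [0.543  0.0069 0.097 ]
out+s [0.6053 0.1552 0.077 ]
out-s [0.5037 0.1485 0.077 ]
out+b [ 0.6241 -0.1795  0.077 ]
out-b [ 0.5235 -0.1852  0.077 ]
pad [ 0.5535 -0.289   0.008 ]
pad [ 0.5227 -0.4224  0.008 ]
pad [ 0.3915 -0.3931  0.008 ]
[0.56218607 0.00759667 0.05526325] 3.1663508238807996 [ 0.4 -0.5 -0.7  0.6  0.9 -0.9 -0.5  0.9 -0.3 -0.6  0.2  0.8]
```

Bin origin fits to (0.562, 0.008), yaw 3.2°, with residuals under 1 px, and scene and side agree within 3 mm. Next I look at the scoop from the wrist.

Run:
```python
from h import *
print(delta([.43,.26,.35],pose_yaw(-70.3)))
```

```text
[ 1.500e-03 -3.055e-01 -0.000e+00  1.000e-04  0.000e+00  1.200e-03]
```

>>> apply_moves:
  plan:
    - [[0.0,-0.305,0,0,0,0,-1],[0.0,-0.305,0,0,0,0,-1],[0.0,-0.305,0,0,0,0,-1],[0.0,-0.305,0,0,0,0,-1],[0.0,-0.305,0,0,0,0,-1],[0.0,-0.305,0,0,0,0,-1],[0.0,-0.305,0,0,0,0,-1],[0.0,-0.305,0,0,0,0,-1]]

```text
time: 2.87
tool_pos: [0.4267, 0.2636, 0.3503]
tcp_rot: [-3.09, -0.55, 0.0]
wrist_force: [0.6, -0.5, -0.6]
width: 1.001
```

>>> apply_moves:
  plan:
    - [[0,-0.0,0,0,0,0,-1],[0,0,0,0,0,0,-1],[0,0,0,0,0,0,-1],[0,0,0,0,0,0,-1],[0,0,0,0,0,0,-1],[0,0,0,0,0,0,-1],[0,0,0,0,0,0,-1],[0,0,0,0,0,0,-1]]

```text
time: 3.53
tool_pos: [0.4289, 0.2596, 0.35]
tcp_rot: [3.094, 0.545, 0.0]
wrist_force: [0.1, -0.2, 1.0]
width: 0.996
```

Run:
```python
from h import *
st=readout.read_state();im=read_camera('wrist')[:,:,::-1]
print(st['time'],st['tool_pos'],st['joint_vel'].round(3),st['q'].round(2))
np.save('w2.npy',np.r_[st['tool_pos'],st['tcp_rot']])
cv2.imwrite('pics/w2.png',im)
```

```text
3.5333 [0.42890481 0.2596372  0.35001702] [ 0.007  0.002 -0.002  0.001  0.002  0.001] [ 0.49 -0.12  1.8  -0.    1.46  1.72]
```

View pics/w2.png

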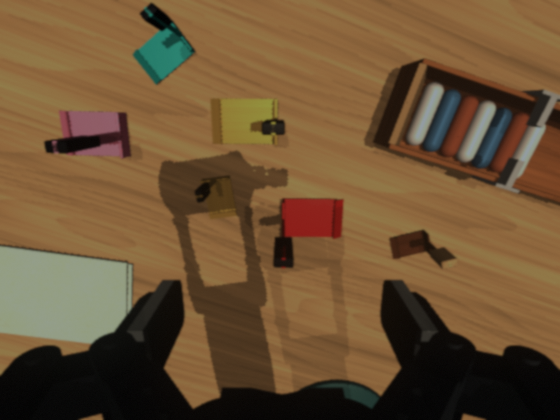

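Run:
```python
from h import *
a=cv2.imread('pics/w2.png')
crop(a,200,85,100,75,8,'pics/e1.png')
```

```text
(no output)
```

View pics/e1.png

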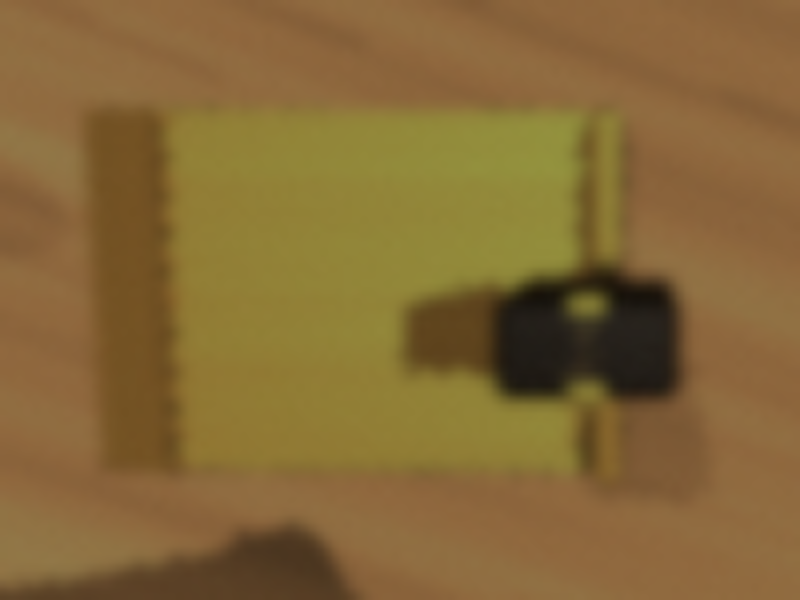

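```bash
cat > m3.py <<'E'
from h import *
from scipy.optimize import least_squares
w=np.load('w2.npy');W=ext('wrist',dict(tool_pos=w[:3],tcp_rot=w[3:]))
e=lambda X,Y:(200+(X+.5)/8-.5,85+(Y+.5)/8-.5)
for n,p,z in [('lip+',(90,108),0),('lip-',(102,470),0),('bw+',(625,110),.026),('bw-',(618,478),.026),('grip',(588,337),.16),('gf',(500,337),.16),('gb',(678,337),.16)]: print(n,onz(W,e(*p),z).round(4))
L=[((30,50,0),e(90,108)),((-30,50,0),e(102,470)),((30,-41,26),e(625,110)),((-30,-41,26),e(618,478)),((0,-39.5,160),e(588,337))]
def res(v):
    A=np.array([l[0] for l in L])/1000; c,s=np.cos(v[2]),np.sin(v[2])
    P=A@np.array([[c,s,0],[-s,c,0],[0,0,1]])+[v[0],v[1],0]
    return (proj(W,P)-np.array([l[1] for l in L])).ravel()
f=least_squares(res,[.47,0.32,.34]);print(f.x,np.degrees(f.x[2]),f.fun.round(1))
c,s=np.cos(f.x[2]),np.sin(f.x[2]); h=np.array([f.x[0]+.0395*s,f.x[1]-.0395*c]);print('handle',h)
E
python3 m3.py
```

```text
lip+ [0.4801 0.3811 0.    ]
lip- [0.4226 0.362  0.    ]
bw+ [0.5105 0.295  0.026 ]
bw- [0.4552 0.2763 0.026 ]
grip [0.4831 0.288  0.16  ]
gf [0.4795 0.2978 0.16  ]
gb [0.4867 0.2781 0.16  ]
[0.46897629 0.3246002  0.34850186] 19.967685614620706 [-0.5 -0.2  0.7 -0.6 -0.8 -0.9  0.2  0.5  0.4  0.9]
handle [0.48246515 0.28747473]
```

Run:
```python
from h import *
print(delta([.4825,.2875,.20],pose_yaw(-70.2)),delta([.4825,.2875,.111],pose_yaw(-70.2)))
```

```text
[ 0.0599 -0.0077  0.15    0.     -0.      0.0011] [ 0.0599 -0.0077  0.239   0.     -0.      0.0011]
```

>>> apply_moves:
  plan:
    - [[0.03,-0.004,0.02,0,0,0.001,-1],[0.06,-0.0075,0.05,0,0,0.001,-1],[0.06,-0.0075,0.09,0,0,0.001,-1],[0.06,-0.0075,0.13,0,0,0.001,-1],[0.06,-0.0075,0.165,0,0,0.001,-1],[0.06,-0.0075,0.2,0,0,0.001,-1],[0.06,-0.0075,0.225,0,0,0.001,-1],[0.06,-0.0075,0.239,0,0,0.001,-1]]

```text
time: 4.25
tool_pos: [0.4798, 0.2863, 0.1065]
tcp_rot: [3.092, 0.541, -0.01]
wrist_force: [0.5, -0.4, -0.1]
width: 0.999
```

Run:
```python
from h import *
im=read_camera('wrist')[:,:,::-1];cv2.imwrite('pics/w3.png',im)
print(delta([.4825,.2875,.111],pose_yaw(-70.2)))
```

```text
[ 0.004  -0.0004 -0.0062  0.0004  0.003   0.0003]
```

View pics/w3.png

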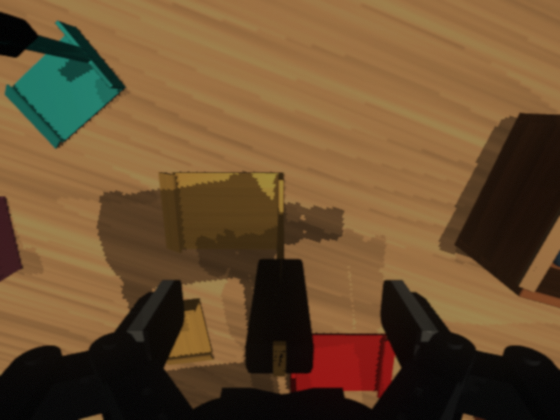

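>>> apply_moves:
  plan:
    - [[0,0,0,0,0,0,-1],[0,0,0,0,0,0,-1],[0,0,0,0,0,0,1],[0,0,0,0,0,0,1],[0,0,0,0,0,0,1],[0,0,0,0,0,0,1],[0,0,0,0,0,0,1],[0,0,0,0,0,0,1]]
  force: 110

```text
time: 4.97
tool_pos: [0.4831, 0.2882, 0.112]
tcp_rot: [-3.094, -0.542, -0.003]
wrist_force: [0.5, 0.5, -1.6]
width: 0.242
```

>>> apply_moves:
  plan:
    - [[0,0,0,0,0,0,1],[0,0,0,0,0,0,1],[0,0,0,0,0,0,1],[0,0,0,0,0,0,1],[0,0,0,0,0,0,1],[0,0,0,0,0,0,1],[0,0,0,0,0,0,1],[0,0,0,0,0,0,1]]

```text
time: 5.63
tool_pos: [0.4831, 0.2882, 0.1119]
tcp_rot: [-3.094, -0.542, -0.003]
wrist_force: [0.1, -0.0, 5.0]
width: 0.244
```

Run:
```python
from h import *
st=readout.read_state();im=read_camera('wrist')[:,:,::-1];cv2.imwrite('pics/w4.png',im)
np.save('w4.npy',np.r_[st['tool_pos'],st['tcp_rot']])
cv2.imwrite('pics/s4.png',read_camera('side')[200:350,180:380,::-1].repeat(3,0).repeat(3,1))
print(st,delta([.4825,.2875,.111],pose_yaw(-70.2)))
```

```text
{'time': 5.6333, 'q': array([4.93482660e-01, 1.56676840e-01, 1.96567134e+00, 9.43543850e-05,
       1.01748877e+00, 1.71760601e+00]), 'joint_vel': array([-4.43795383e-04,  2.65154490e-04, -1.47797514e-03,  1.39833896e-04,
        1.21390228e-03,  5.62501533e-05]), 'joint_torque': array([-1.24849635e-01, -3.84391057e+01, -3.00185788e+01, -8.49816436e-02,
       -1.24693775e-02, -1.40041477e-03]), 'tool_pos': array([0.48314496, 0.2881742 , 0.11194256]), 'tcp_rot': array([-3.09390830e+00, -5.41644618e-01, -2.57750545e-03]), 'wrist_force': array([ 0.08093708, -0.01675481,  5.03874318]), 'torque': array([ 0.0533561 ,  0.04554109, -0.03429858]), 'width': 0.24354718826425803} [-0.0009  0.0004  0.001  -0.0001 -0.0006  0.0003]
```

View pics/w4.png

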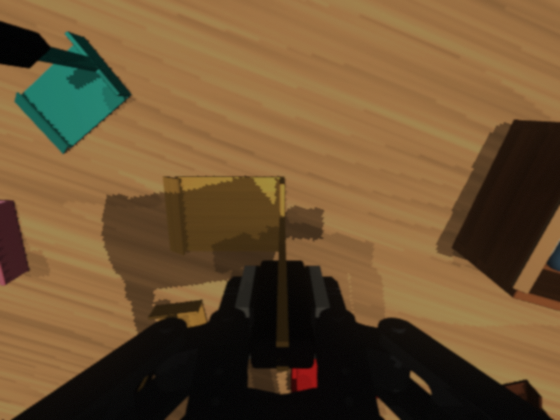

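View pics/s4.png

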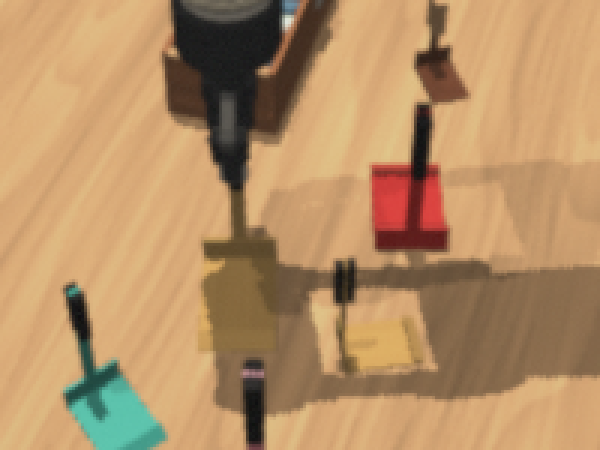

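Grip holds at 20.7 mm width, and the scoop underside is at z=0 with the TCP at 0.112. Next is lifting and carrying over the bin.

```bash
cat >> h.py <<'E'
BIN=np.array([.5622,.0076]);BY=np.radians(3.17)
ZOFF=.112
def inbin(yo,zu,xo=0.,dyaw=0.,pitch=0.):
    """TCP pose for scoop origin at bin-local (xo,yo), underside zu above bin floor"""
    l=np.array([xo,yo-.0395]);c,s=np.cos(BY),np.sin(BY)
    p=BIN+[c*l[0]-s*l[1],s*l[0]+c*l[1]]
    return [*p,.005+zu+ZOFF],pose_yaw(-90+np.degrees(BY)+dyaw)
E
python3 - <<'E'
from h import *
p,r=inbin(-.130,.15); print(p,delta(p,r))
E
```

```text
[np.float64(0.5715731321930978), np.float64(-0.1616406404883021), 0.267] [-6.940e-02  4.531e-01 -1.553e-01 -2.000e-04 -5.000e-04  9.270e-02]
```

>>> apply_moves:
  plan:
    - [[0,0,-0.02,0,0,0,1],[0,0,-0.055,0,0,0,1],[0,0,-0.095,0,0,0,1],[0,0,-0.135,0,0,0,1],[-0.003,0.02,-0.155,0,0,0.005,1],[-0.009,0.06,-0.155,0,0,0.013,1],[-0.015,0.1,-0.155,0,0,0.021,1],[-0.021,0.14,-0.155,0,0,0.029,1]]

```text
time: 6.4
tool_pos: [0.5098, 0.1478, 0.2658]
tcp_rot: [3.116, 0.401, -0.001]
wrist_force: [1.3, -0.5, -1.2]
width: 0.241
```

Run:
```python
from h import *
p,r=inbin(-.130,.15); print(p,delta(p,r))
```

```text
[np.float64(0.5715731321930978), np.float64(-0.1616406404883021), 0.267] [-1.870e-02  3.149e-01 -1.100e-03  1.000e-04  1.000e-04  6.400e-02]
```

>>> apply_moves:
  plan:
    - [[-0.002,0.04,-0.001,0,0,0.008,1],[-0.005,0.08,-0.001,0,0,0.016,1],[-0.007,0.12,-0.001,0,0,0.024,1],[-0.01,0.16,-0.001,0,0,0.032,1],[-0.012,0.2,-0.001,0,0,0.04,1],[-0.015,0.24,-0.001,0,0,0.048,1],[-0.017,0.28,-0.001,0,0,0.056,1],[-0.019,0.315,-0.001,0,0,0.064,1]]

```text
time: 7.07
tool_pos: [0.5707, -0.1631, 0.2656]
tcp_rot: [-3.14, -0.082, 0.003]
wrist_force: [0.8, 1.1, -1.5]
width: 0.243
```

>>> apply_moves:
  plan:
    - [[0,0,0,0,0,0,1],[0,0,0,0,0,0,1],[0,0,0,0,0,0,1],[0,0,0,0,0,0,1],[0,0,0,0,0,0,1],[0,0,0,0,0,0,1],[0,0,0,0,0,0,1],[0,0,0,0,0,0,1]]

```text
time: 7.73
tool_pos: [0.5715, -0.1598, 0.2672]
tcp_rot: [3.14, 0.088, 0.001]
wrist_force: [-0.8, -0.3, -2.3]
width: 0.239
```

Run:
```python
from h import *
st=readout.read_state();im=read_camera('wrist')[:,:,::-1];cv2.imwrite('pics/w5.png',im)
np.save('w5.npy',np.r_[st['tool_pos'],st['tcp_rot']])
b=read_camera('side')[:,:,::-1];a=read_camera('scene')[:,:,::-1]
crop(b,200,80,200,150,4,'pics/s5.png');crop(a,150,90,150,150,4,'pics/sc5.png')
p,r=inbin(-.130,.15); print(st['tool_pos'],st['q'],delta(p,r))
```

```text
[ 0.5715471  -0.15984339  0.26724245] [-3.14669449e-01  8.99433347e-02  1.74062626e+00  5.63806411e-07
  1.31066937e+00  1.20039721e+00] [-0.      0.0013  0.0001  0.     -0.0001 -0.0001]
```

View pics/w5.png

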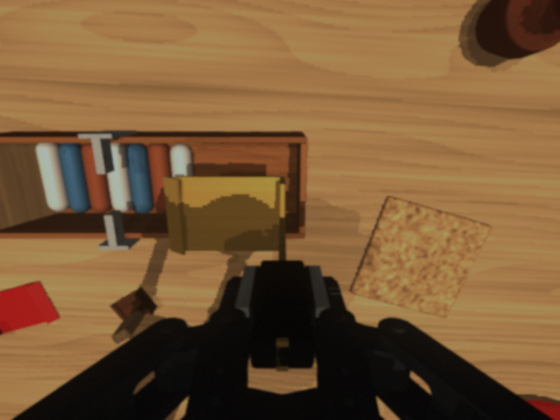

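View pics/s5.png

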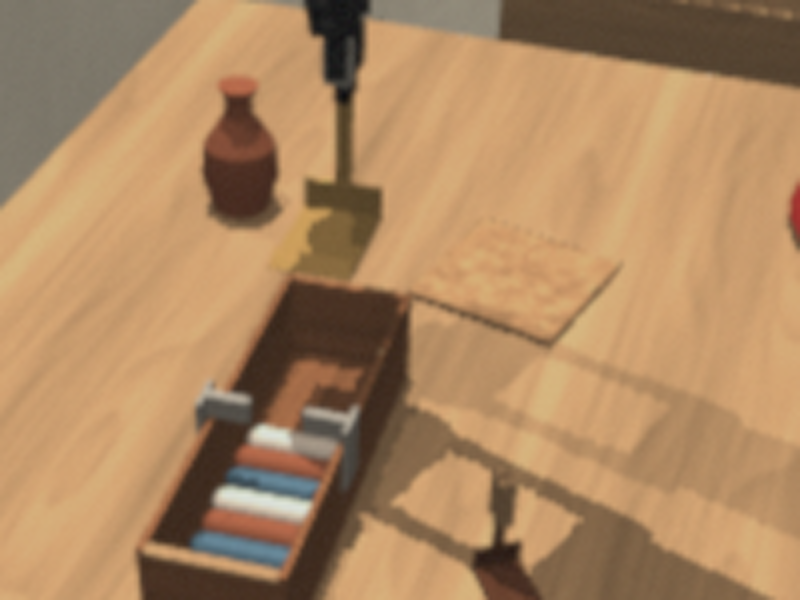

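View pics/sc5.png

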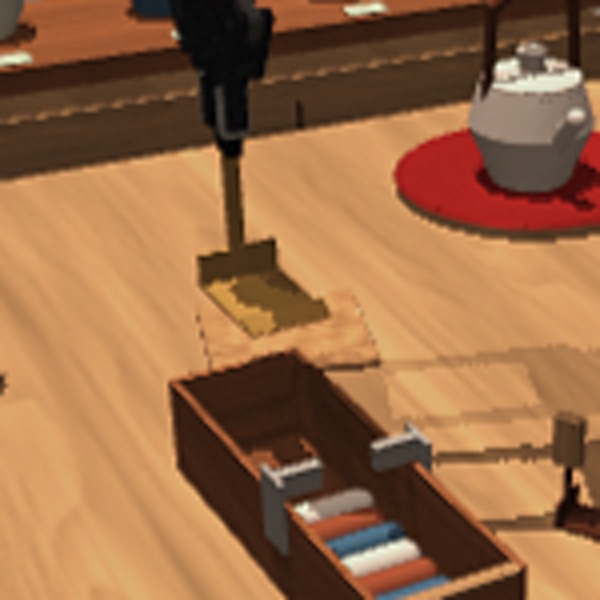

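Run:
```python
from h import *
w=np.load('w5.npy');W=ext('wrist',dict(tool_pos=w[:3],tcp_rot=w[3:]))
r=R.from_rotvec(w[3:]).as_matrix()
# scoop model in tool: x=+x, y=-(ys+.0395), z = .112-zs
A=np.array([[30,50,0],[-30,50,0],[30,-41,26],[-30,-41,26],[30,-41,0]])/1000
T=np.column_stack([A[:,0],-(A[:,1]+.0395),.112-A[:,2]])
print(proj(W,T@r.T+w[:3]).round(1))
c,s=np.cos(BY),np.sin(BY)
B=np.array([[46,140,77],[-46,140,77],[46,-185,77],[-46,-185,77],[20,0,97],[-20,0,97]])/1000
print(proj(W,B@np.array([[c,s,0],[-s,c,0],[0,0,1]])+[*BIN,0]).round(1))
a=cv2.imread('pics/w5.png');crop(a,80,120,240,150,3.3333,'pics/w5c.png')
```

```text
[[162.6 174.6]
 [170.6 248.3]
 [283.9 181.9]
 [283.7 262.4]
 [283.7 174.6]]
[[-40.5 142.3]
 [-15.  232.7]
 [299.9 142.7]
 [298.3 233. ]
 [100.  173.3]
 [106.7 214.7]]
```

View pics/w5c.png

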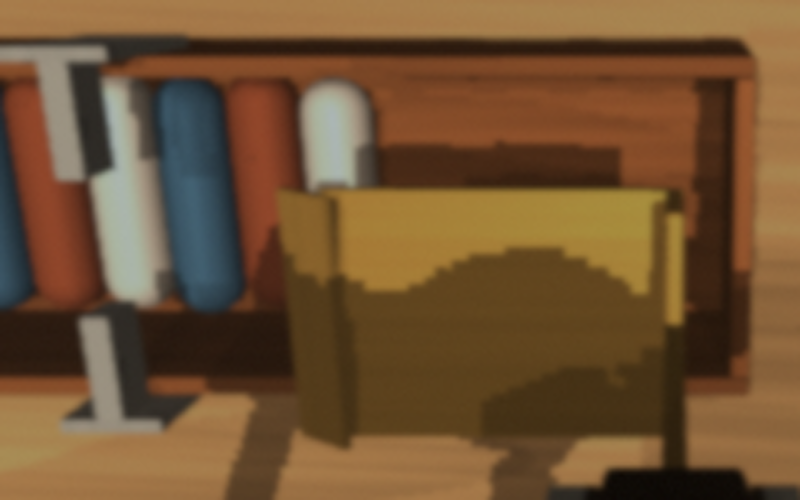

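Scoop sits unchanged in the hand (same pixels as when flat on the table) and the bin model reprojects within 1 px. I'll lower it in at y −130.

Run:
```python
from h import *
p,r=inbin(-.130,.0025,.001); print(delta(p,r))
```

```text
[ 9.000e-04  1.300e-03  1.476e-01  0.000e+00 -1.000e-04 -1.000e-04]
```

>>> apply_moves:
  plan:
    - [[0.001,0.001,0.02,0,0,0,1],[0.001,0.001,0.05,0,0,0,1],[0.001,0.001,0.08,0,0,0,1],[0.001,0.001,0.105,0,0,0,1],[0.001,0.001,0.125,0,0,0,1],[0.001,0.001,0.137,0,0,0,1],[0.001,0.001,0.143,0,0,0,1],[0.001,0.001,0.147,0,0,0,1]]

```text
time: 8.55
tool_pos: [0.5725, -0.1616, 0.1195]
tcp_rot: [-3.14, -0.086, 0.001]
wrist_force: [-0.4, -0.2, -0.2]
width: 0.24
```

>>> apply_moves:
  plan:
    - [[0,0,0,0,0,0,1],[0,0,0,0,0,0,1],[0,0,0,0,0,0,1],[0,0,0,0,0,0,1],[0,0,0,0,0,0,1],[0,0,0,0,0,0,1],[0,0,0,0,0,0,1],[0,0,0,0,0,0,1]]

```text
time: 9.22
tool_pos: [0.5726, -0.1616, 0.1202]
tcp_rot: [3.14, 0.086, 0.0]
wrist_force: [0.2, 0.5, -1.8]
width: 0.236
```

Run:
```python
from h import *
st=readout.read_state();print(st['tool_pos'],st['wrist_force'],st['torque'])
p,r=inbin(-.130,.002,.001); print(delta(p,r))
p,r=inbin(.052,.002,.001); print(delta(p,r))
cv2.imwrite('pics/w6.png',read_camera('wrist')[:,:,::-1])
```

```text
[ 0.57258414 -0.16157833  0.12016733] [ 0.16438603  0.53689681 -1.83980034] [-0.03365616 -0.00368183  0.03907758]
[-0.      0.      0.0012  0.     -0.0001 -0.0003]
[-2.00e-04 -1.82e-01  1.20e-03  0.00e+00 -1.00e-04 -3.00e-04]
```

View pics/w6.png

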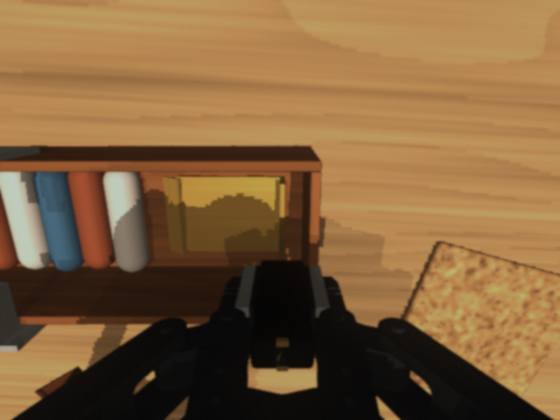

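>>> apply_moves:
  plan:
    - [[0,-0.004,0.001,0,0,0,1],[0,-0.01,0.001,0,0,0,1],[0,-0.016,0.001,0,0,0,1],[0,-0.022,0.001,0,0,0,1],[0,-0.028,0.001,0,0,0,1],[0,-0.034,0.001,0,0,0,1],[0,-0.04,0.001,0,0,0,1],[0,-0.046,0.001,0,0,0,1]]

```text
time: 9.93
tool_pos: [0.57, -0.1148, 0.119]
tcp_rot: [-3.14, -0.086, 0.0]
wrist_force: [0.1, -0.6, -2.0]
width: 0.238
```

Run:
```python
from h import *
st=readout.read_state();print(st['tool_pos'],st['wrist_force'],st['torque'])
p,r=inbin(.052,.002,.001); print(delta(p,r))
cv2.imwrite('pics/w7.png',read_camera('wrist')[:,:,::-1])
```

```text
[ 0.56996341 -0.11483825  0.11899659] [ 0.12722503 -0.55078205 -2.03509795] [-0.16562479  0.00195929 -0.01089156]
[-1.000e-04 -1.352e-01  0.000e+00 -1.000e-04  0.000e+00 -2.000e-04]
```

View pics/w7.png

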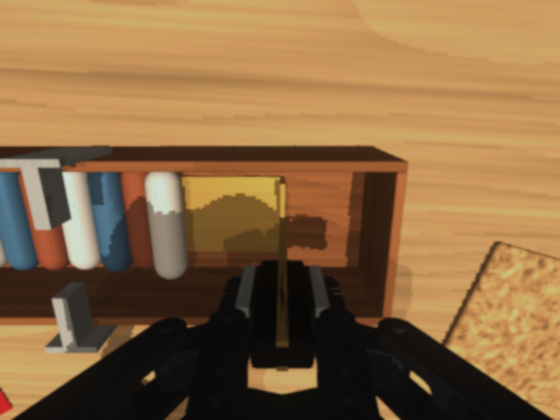

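>>> apply_moves:
  plan:
    - [[0,-0.006,0,0,0,0,1],[0,-0.012,0,0,0,0,1],[0,-0.018,0,0,0,0,1],[0,-0.024,0,0,0,0,1],[0,-0.03,0,0,0,0,1],[0,-0.036,0,0,0,0,1],[0,-0.042,0,0,0,0,1],[0,-0.048,0,0,0,0,1]]

```text
time: 10.65
tool_pos: [0.5672, -0.067, 0.1188]
tcp_rot: [-3.14, -0.086, 0.001]
wrist_force: [-0.5, 0.3, -3.5]
width: 0.24
```

Run:
```python
from h import *
st=readout.read_state();print(st['tool_pos'],st['wrist_force'],st['torque'])
p,r=inbin(.052,.002,.001); print(delta(p,r))
cv2.imwrite('pics/w8.png',read_camera('wrist')[:,:,::-1])
```

```text
[ 0.56718788 -0.06697184  0.11882783] [-0.47654353  0.25958843 -3.50427742] [-0.24307368 -0.0770553  -0.04977574]
[ 0.0001 -0.0872 -0.0001 -0.0001  0.0001 -0.0003]
```

View pics/w8.png

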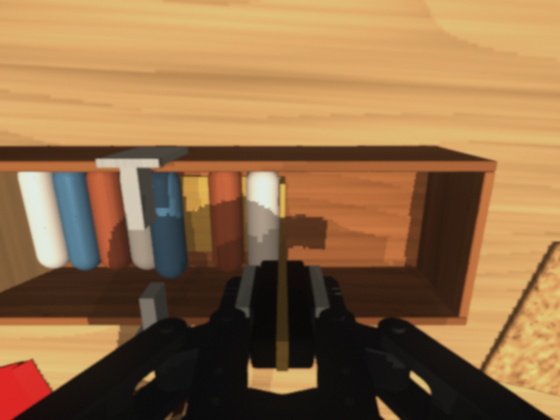

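Two rests are on the scoop, with the blue third one at the lip. I continue pushing.

>>> apply_moves:
  plan:
    - [[0,-0.006,0,0,0,0,1],[0,-0.012,0,0,0,0,1],[0,-0.018,0,0,0,0,1],[0,-0.024,0,0,0,0,1],[0,-0.03,0,0,0,0,1],[0,-0.036,0,0,0,0,1],[0,-0.042,0,0,0,0,1],[0,-0.048,0,0,0,0,1]]

```text
time: 11.37
tool_pos: [0.5647, -0.0189, 0.119]
tcp_rot: [-3.14, -0.085, 0.0]
wrist_force: [-0.1, -0.7, -4.1]
width: 0.234
```

Run:
```python
from h import *
st=readout.read_state();print(st['tool_pos'],st['wrist_force'],st['torque'])
p,r=inbin(.052,.002,.001); print(delta(p,r))
cv2.imwrite('pics/w9.png',read_camera('wrist')[:,:,::-1])
```

```text
[ 0.56470432 -0.018922    0.1189913 ] [-0.12361231 -0.67421086 -4.14818055] [-0.17808448 -0.00413297  0.06197163]
[-0.0001 -0.0391  0.     -0.0001  0.     -0.0003]
```

View pics/w9.png

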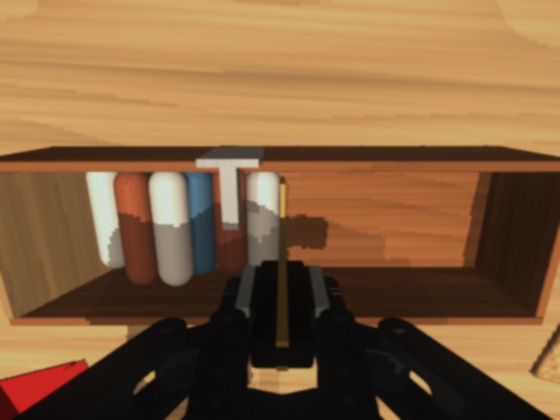

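>>> apply_moves:
  plan:
    - [[0,-0.005,0,0,0,0,1],[0,-0.01,0,0,0,0,1],[0,-0.015,0,0,0,0,1],[0,-0.019,0,0,0,0,1],[0,-0.023,0,0,0,0,1],[0,-0.027,0,0,0,0,1],[0,-0.03,0,0,0,0,1],[0,-0.033,0,0,0,0,1]]

```text
time: 12.08
tool_pos: [0.5629, 0.0134, 0.119]
tcp_rot: [-3.14, -0.085, 0.0]
wrist_force: [0.4, -2.6, -5.6]
width: 0.239
```

Run:
```python
from h import *
st=readout.read_state();print(st['tool_pos'],st['wrist_force'],st['torque'],st['width'])
p,r=inbin(.052,.002,.001); print(delta(p,r))
cv2.imwrite('pics/w10.png',read_camera('wrist')[:,:,::-1])
```

```text
[0.56292128 0.01340626 0.11895037] [ 0.43663514 -2.57246633 -5.64105823] [-0.77285232 -0.04423718  0.04000814] 0.23935499995924414
[-0.     -0.0067 -0.     -0.      0.0001 -0.0003]
```

View pics/w10.png

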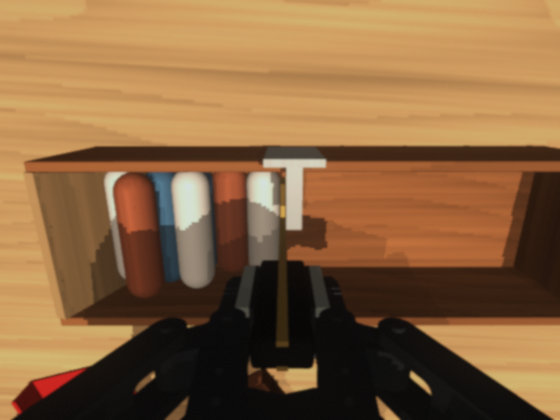

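>>> apply_moves:
  plan:
    - [[0,-0.002,0,0,0,0,1],[0,-0.004,0,0,0,0,1],[0,-0.006,0,0,0,0,1],[0,-0.007,0,0,0,0,1],[0,-0.008,0,0,0,0,1],[0,-0.008,0,0,0,0,1],[0,-0.008,0,0,0,0,1],[0,-0.008,0,0,0,0,1]]

```text
time: 12.8
tool_pos: [0.5625, 0.0213, 0.119]
tcp_rot: [-3.14, -0.085, 0.0]
wrist_force: [-0.7, -0.5, -5.0]
width: 0.234
```

Run:
```python
from h import *
st=readout.read_state();print(st['tool_pos'],st['wrist_force'],st['torque'],st['width'])
p,r=inbin(.053,.002,.001); print(delta(p,r))
p,r=inbin(.053+.4245*.038,.040,.001); print(delta(p,r))
cv2.imwrite('pics/w11.png',read_camera('wrist')[:,:,::-1])
crop(read_camera('side')[:,:,::-1],210,130,140,120,5,'pics/s11.png')
```

```text
[0.56251411 0.02127512 0.11897875] [-0.74727594 -0.46035504 -5.03512056] [-0.43072334 -0.02850609 -0.00567806] 0.23354652361696063
[-0.0001  0.0001 -0.     -0.0001  0.     -0.0003]
[-0.0001 -0.016  -0.038  -0.0001  0.     -0.0003]
```

View pics/w11.png

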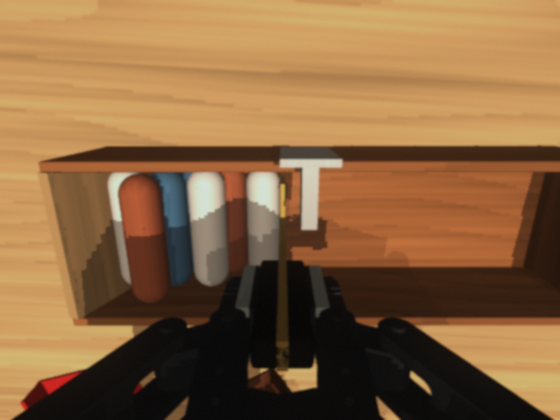

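View pics/s11.png

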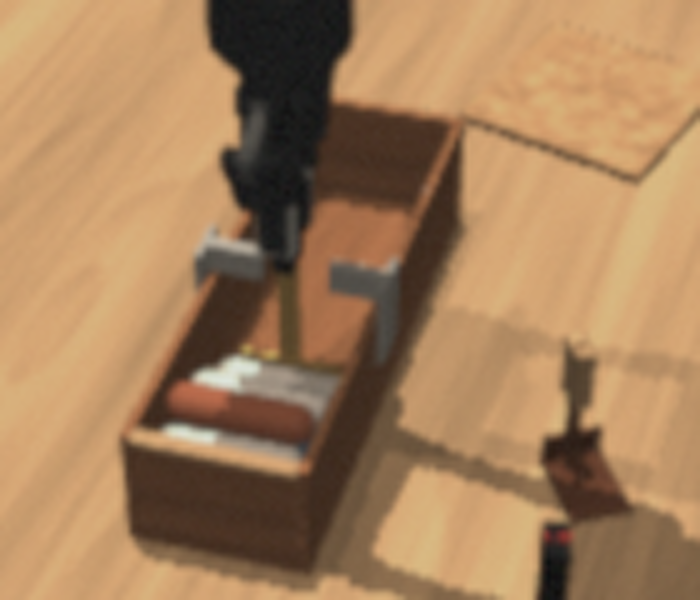

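>>> apply_moves:
  plan:
    - [[0,-0.001,-0.002,0,0,0,1],[0,-0.002,-0.004,0,0,0,1],[0,-0.003,-0.007,0,0,0,1],[0,-0.004,-0.01,0,0,0,1],[0,-0.0055,-0.013,0,0,0,1],[0,-0.007,-0.016,0,0,0,1],[0,-0.008,-0.019,0,0,0,1],[0,-0.009,-0.022,0,0,0,1]]

```text
time: 13.57
tool_pos: [0.562, 0.0304, 0.1413]
tcp_rot: [-3.14, -0.086, 0.0]
wrist_force: [-0.1, -0.3, -5.2]
width: 0.238
```

Run:
```python
from h import *
st=readout.read_state();print(st['tool_pos'],st['wrist_force'],st['torque'],st['width'])
p,r=inbin(.053+.4245*.038,.040,.001); print(delta(p,r))
cv2.imwrite('pics/w12.png',read_camera('wrist')[:,:,::-1])
crop(read_camera('side')[:,:,::-1],210,130,140,120,5,'pics/s12.png')
```

```text
[0.56198788 0.03039007 0.14127828] [-0.07695119 -0.30961847 -5.2450084 ] [-0.49099524 -0.03546675  0.00654712] 0.2379061473925855
[-0.0001 -0.0069 -0.0157 -0.      0.     -0.0002]
```

View pics/w12.png

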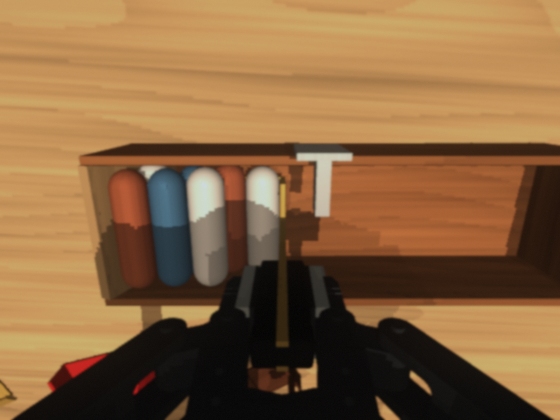

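View pics/s12.png

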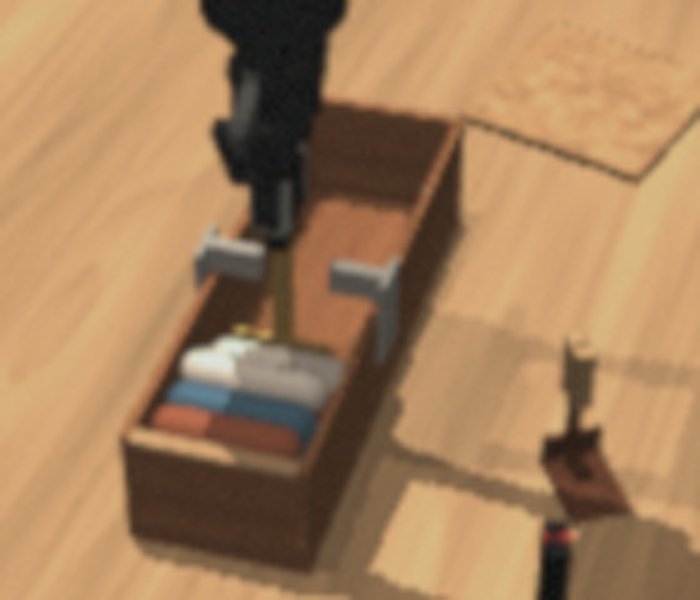

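>>> apply_moves:
  plan:
    - [[0,-0.001,-0.002,0,0,0,1],[0,-0.002,-0.005,0,0,0,1],[0,-0.003,-0.008,0,0,0,1],[0,-0.005,-0.011,0,0,0,1],[0,-0.006,-0.014,0,0,0,1],[0,-0.007,-0.016,0,0,0,1],[0,-0.007,-0.016,0,0,0,1],[0,-0.007,-0.016,0,0,0,1]]

```text
time: 14.33
tool_pos: [0.562, 0.0374, 0.1574]
tcp_rot: [-3.14, -0.085, -0.001]
wrist_force: [0.9, -0.8, -4.3]
width: 0.241
```

Run:
```python
from h import *
st=readout.read_state();print(st['tool_pos'],st['wrist_force'],st['torque'],st['width'])
p,r=inbin(.053+.4245*.038,.040,.001); print(delta(p,r))
np.save('w13.npy',np.r_[st['tool_pos'],st['tcp_rot']])
cv2.imwrite('pics/w13.png',read_camera('wrist')[:,:,::-1])
crop(read_camera('side')[:,:,::-1],210,130,140,120,5,'pics/s13.png')
```

```text
[0.56197066 0.03735249 0.15738143] [ 0.86453022 -0.8051743  -4.31059016] [-0.46979592 -0.06793952 -0.00738103] 0.24063779581447375
[-0.0004  0.0001  0.0004 -0.0001 -0.0003 -0.0003]
```

View pics/w13.png

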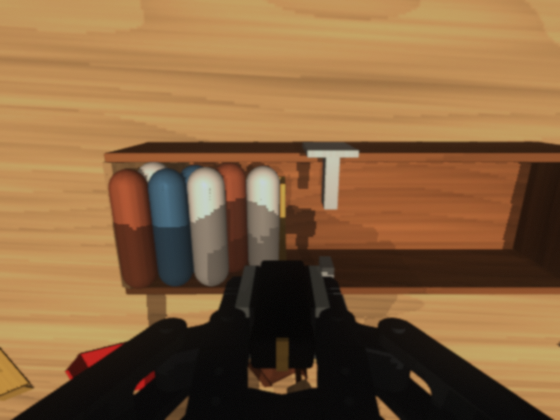

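View pics/s13.png

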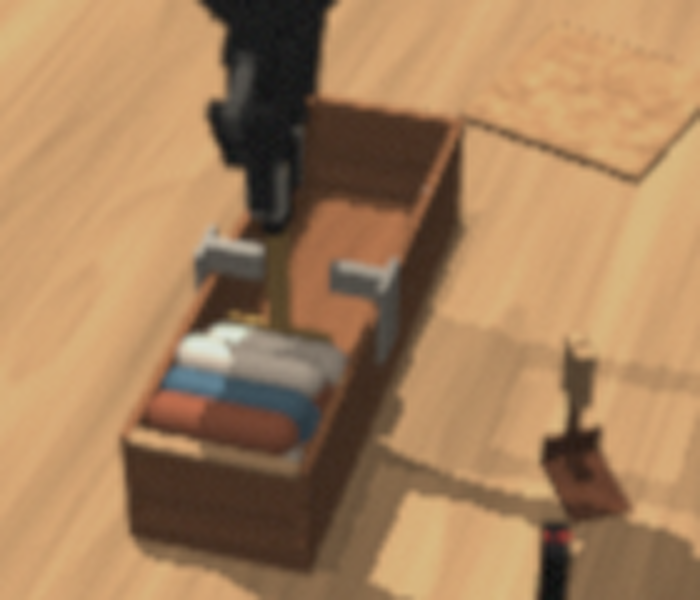

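>>> apply_moves:
  plan:
    - [[0,0.002,-0.0005,0,0,0,1],[0,0.005,-0.0005,0,0,0,1],[0,0.009,-0.0005,0,0,0,1],[0,0.013,-0.0005,0,0,0,1],[0,0.017,-0.0005,0,0,0,1],[0,0.021,-0.0005,0,0,0,1],[0,0.025,-0.0005,0,0,0,1],[0,0.029,-0.0005,0,0,0,1]]

```text
time: 15.1
tool_pos: [0.5634, 0.0077, 0.1576]
tcp_rot: [-3.14, -0.085, -0.0]
wrist_force: [-0.1, -1.3, -5.1]
width: 0.239
```

```bash
cat > look.py <<'E'
from h import *
import sys
n=sys.argv[1]
st=readout.read_state();print(st['time'],st['tool_pos'],st['wrist_force'].round(2),st['torque'].round(2),st['width'])
p,r=inbin(float(sys.argv[2]),float(sys.argv[3]),.001); print(delta(p,r))
np.save(f'w{n}.npy',np.r_[st['tool_pos'],st['tcp_rot']])
a=read_camera('wrist')[:,:,::-1];b=cv2.resize(read_camera('side')[130:250,210:350,::-1],(490,420),interpolation=cv2.INTER_CUBIC)
a=a[60:,:310] if len(sys.argv)<5 else a[60:]
b=cv2.resize(b,(420,360));cv2.imwrite(f'pics/w{n}.png',np.hstack([a,b])[:,:800])
E
python3 look.py 14 -.1 .0405
```

```text
15.1 [0.5633841  0.00767028 0.15761911] [-0.07 -1.28 -5.11] [-0.39 -0.02  0.03] 0.23927059956408558
[-0.000e+00  1.395e-01  1.000e-04 -0.000e+00 -1.000e-04 -3.000e-04]
```

View pics/w14.png

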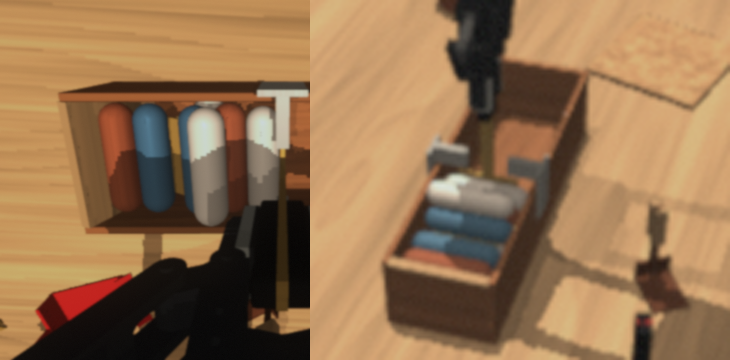

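>>> apply_moves:
  plan:
    - [[0,0.004,0,0,0,0,1],[0,0.008,0,0,0,0,1],[0,0.012,0,0,0,0,1],[0,0.016,0,0,0,0,1],[0,0.02,0,0,0,0,1],[0,0.024,0,0,0,0,1],[0,0.028,0,0,0,0,1],[0,0.032,0,0,0,0,1]]

```text
time: 15.87
tool_pos: [0.5651, -0.0241, 0.1576]
tcp_rot: [-3.14, -0.085, -0.0]
wrist_force: [-0.3, -0.3, -4.1]
width: 0.239
```

```bash
python3 look.py 15 -.1 .0405
```

```text
15.8667 [ 0.56510227 -0.02412465  0.15758458] [-0.27 -0.27 -4.07] [-0.12 -0.1   0.03] 0.23906508557989115
[-0.000e+00  1.077e-01  1.000e-04 -0.000e+00 -1.000e-04 -3.000e-04]
```

View pics/w15.png

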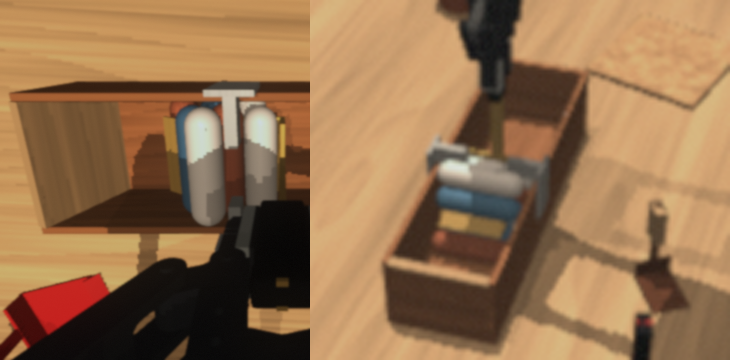

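>>> apply_moves:
  plan:
    - [[0,0.003,0,0,0,0,1],[0,0.006,0,0,0,0,1],[0,0.009,0,0,0,0,1],[0,0.012,0,0,0,0,1],[0,0.015,0,0,0,0,1],[0,0.018,0,0,0,0,1],[0,0.021,0,0,0,0,1],[0,0.024,0,0,0,0,1]]

```text
time: 16.63
tool_pos: [0.5664, -0.0482, 0.1576]
tcp_rot: [3.14, 0.085, 0.0]
wrist_force: [0.5, -0.2, -3.0]
width: 0.24
```

```bash
python3 look.py 16 -.1 .0405
```

```text
16.6333 [ 0.5664016  -0.04817634  0.15755499] [ 0.48 -0.22 -3.03] [-0.15 -0.04  0.01] 0.2395578107523258
[-0.      0.0836  0.0001  0.0001 -0.     -0.0003]
```

View pics/w16.png

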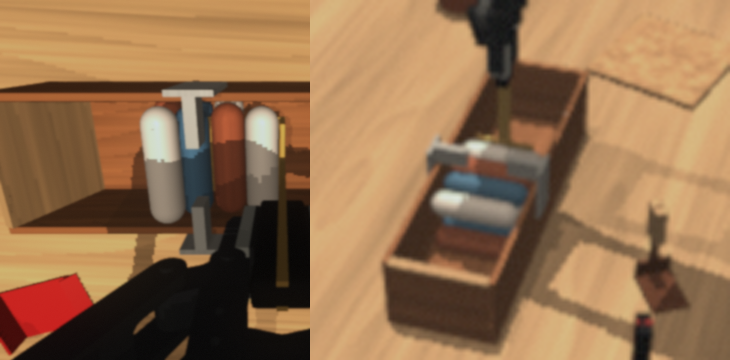

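The bar has pushed the heaped white rest out over the lip. White, red and blue sit level beneath it, so I continue.

>>> apply_moves:
  plan:
    - [[0,0.003,0,0,0,0,1],[0,0.006,0,0,0,0,1],[0,0.009,0,0,0,0,1],[0,0.012,0,0,0,0,1],[0,0.015,0,0,0,0,1],[0,0.018,0,0,0,0,1],[0,0.021,0,0,0,0,1],[0,0.024,0,0,0,0,1]]

```text
time: 17.4
tool_pos: [0.5677, -0.072, 0.1575]
tcp_rot: [3.14, 0.086, 0.0]
wrist_force: [0.1, 0.4, -3.2]
width: 0.24
```

```bash
python3 look.py 17 -.1 .0405
```

```text
17.4 [ 0.56768653 -0.07202846  0.15751894] [ 0.07  0.4  -3.19] [-0.11 -0.01  0.04] 0.2395678630164166
[-0.      0.0597  0.      0.     -0.     -0.0003]
```

View pics/w17.png

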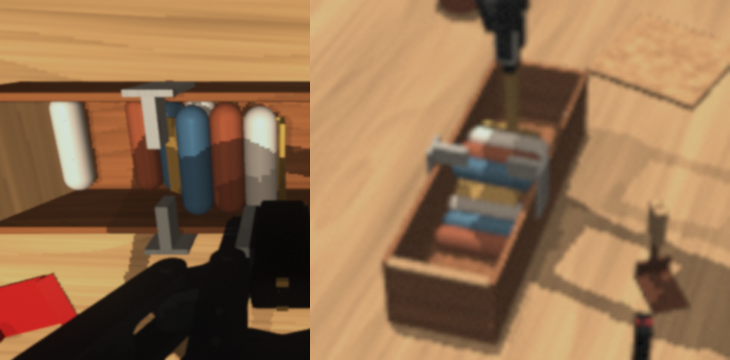

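>>> apply_moves:
  plan:
    - [[0,0.004,0,0,0,0,1],[0,0.01,0,0,0,0,1],[0,0.017,0,0,0,0,1],[0,0.024,0,0,0,0,1],[0,0.031,0,0,0,0,1],[0,0.038,0,0,0,0,1],[0,0.044,0,0,0,0,1],[0,0.048,0,0,0,0,1]]

```text
time: 18.17
tool_pos: [0.5703, -0.1207, 0.1575]
tcp_rot: [3.14, 0.084, 0.0]
wrist_force: [1.2, 0.2, -3.8]
width: 0.235
```

>>> apply_moves:
  plan:
    - [[0,0.003,0,0,0,0,1],[0,0.006,0,0,0,0,1],[0,0.009,0,0,0,0,1],[0,0.011,0,0,0,0,1],[0,0.012,0,0,0,0,1],[0,0.012,0,0,0,0,1],[0,0.012,0,0,0,0,1],[0,0.012,0,0,0,0,1]]

```text
time: 18.83
tool_pos: [0.5709, -0.1314, 0.1575]
tcp_rot: [-3.14, -0.086, 0.0]
wrist_force: [0.1, -0.0, -3.3]
width: 0.242
```

```bash
python3 look.py 18 -.1 .0405
```

```text
18.8333 [ 0.57088544 -0.1314368   0.15751187] [ 0.08 -0.04 -3.33] [-0.08  0.01  0.01] 0.242106564577046
[ 0.      0.0002  0.     -0.      0.     -0.0002]
```

View pics/w18.png

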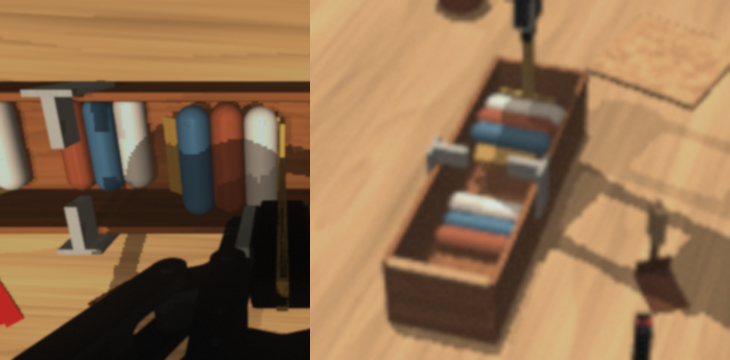

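Three rests are level on the scoop and four are back in the bin; the load is 3.3 N, matching scoop plus three rests. I lift straight up.

>>> apply_moves:
  plan:
    - [[0,0,-0.003,0,0,0,1],[0,0,-0.01,0,0,0,1],[0,0,-0.02,0,0,0,1],[0,0,-0.032,0,0,0,1],[0,0,-0.045,0,0,0,1],[0,0,-0.058,0,0,0,1],[0,0,-0.07,0,0,0,1],[0,0,-0.08,0,0,0,1]]

```text
time: 19.6
tool_pos: [0.5716, -0.1318, 0.2401]
tcp_rot: [3.14, 0.085, 0.004]
wrist_force: [0.5, -0.6, -2.9]
width: 0.237
```

>>> apply_moves:
  plan:
    - [[0,0,-0.008,0,0,0,1],[0,0,-0.013,0,0,0,1],[0,0,-0.016,0,0,0,1],[0,0,-0.018,0,0,0,1],[0,0,-0.018,0,0,0,1],[0,0,-0.018,0,0,0,1],[0,0,-0.018,0,0,0,1],[0,0,-0.018,0,0,0,1]]

```text
time: 20.27
tool_pos: [0.5705, -0.1315, 0.2547]
tcp_rot: [-3.14, -0.086, 0.002]
wrist_force: [0.5, 0.1, -3.4]
width: 0.237
```

Run:
```python
from h import *
st=readout.read_state();print(st['time'],st['tool_pos'],st['wrist_force'].round(2),st['torque'].round(2),st['q'].round(2))
np.save('w19.npy',np.r_[st['tool_pos'],st['tcp_rot']])
cv2.imwrite('pics/w19.png',read_camera('wrist')[:,:,::-1])
```

```text
20.2667 [ 0.57052032 -0.13149871  0.25469436] [ 0.49  0.09 -3.45] [-0.09 -0.01 -0.05] [-0.27  0.08  1.77  0.    1.29  1.25]
```

View pics/w19.png

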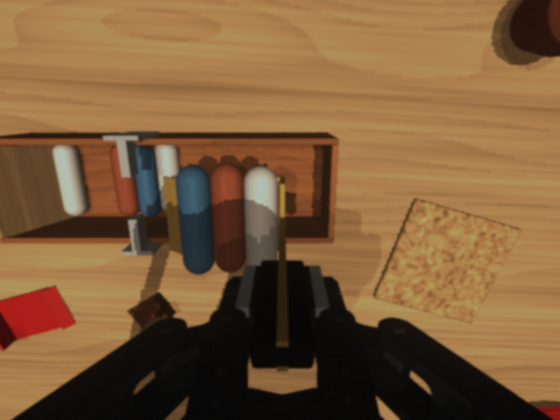

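Run:
```python
from h import *
w=np.load('w19.npy');W=ext('wrist',dict(tool_pos=w[:3],tcp_rot=w[3:]))
P=np.array([onz(W,p,.008) for p in [(416,199),(520,229),(472,321),(375,296)]]);print(P.round(4),P.mean(0),[np.linalg.norm(P[i]-P[i-1]).round(4) for i in range(4)])
e=P[0]-P[1];print('yaw',np.degrees(np.arctan2(-e[0],e[1])), np.degrees(np.arctan2(-(P[3]-P[2])[0],(P[3]-P[2])[1])))
c=np.array([.470,-.340]);y=np.radians(-13)
u=np.array([-np.sin(y),np.cos(y)]);h=c-u*(.0395+.003)
print(h,delta([*h,.25],pose_yaw(-90-13)))
```

```text
[[ 0.5542 -0.2904  0.008 ]
 [ 0.5239 -0.4226  0.008 ]
 [ 0.3923 -0.394   0.008 ]
 [ 0.4227 -0.2603  0.008 ]] [ 0.47327346 -0.34179186  0.008     ] [np.float64(0.1349), np.float64(0.1356), np.float64(0.1347), np.float64(0.1371)]
yaw -12.891235059800156 -12.782766921409698
[ 0.46043958 -0.38141073] [-1.236e-01  2.435e-01  4.900e-03 -1.000e-04  3.000e-04  8.960e-02]
```

Run:
```python
from h import *
d=delta([.4624,-.3824,.25],pose_yaw(-103));print(d)
for f in [.02,.06,.12,.19,.27,.35,.43,.51]: print((d*f).round(3))
```

```text
[-1.217e-01  2.446e-01  4.900e-03 -1.000e-04  3.000e-04  8.960e-02]
[-0.002  0.005  0.    -0.     0.     0.002]
[-0.007  0.015  0.    -0.     0.     0.005]
[-0.015  0.029  0.001 -0.     0.     0.011]
[-0.023  0.046  0.001 -0.     0.     0.017]
[-0.033  0.066  0.001 -0.     0.     0.024]
[-0.043  0.086  0.002 -0.     0.     0.031]
[-0.052  0.105  0.002 -0.     0.     0.039]
[-0.062  0.125  0.002 -0.     0.     0.046]
```

>>> apply_moves:
  plan:
    - [[-0.002,0.005,0,0,0,0.002,1],[-0.007,0.015,0,0,0,0.005,1],[-0.015,0.029,0.001,0,0,0.011,1],[-0.023,0.046,0.001,0,0,0.017,1],[-0.033,0.066,0.001,0,0,0.024,1],[-0.043,0.086,0.002,0,0,0.031,1],[-0.052,0.105,0.002,0,0,0.039,1],[-0.062,0.125,0.002,0,0,0.046,1]]

```text
time: 20.98
tool_pos: [0.5147, -0.2615, 0.2535]
tcp_rot: [3.138, -0.144, -0.0]
wrist_force: [0.3, -0.4, -3.1]
width: 0.238
```

Run:
```python
from h import *
d=delta([.4624,-.3824,.25],pose_yaw(-103));print(d)
for f in [.16,.32,.47,.62,.75,.86,.95,1]: print((d*f).round(3))
```

```text
[-4.100e-02  1.252e-01  3.500e-03  1.000e-04  0.000e+00  4.290e-02]
[-0.007  0.02   0.001  0.     0.     0.007]
[-0.013  0.04   0.001  0.     0.     0.014]
[-0.019  0.059  0.002  0.     0.     0.02 ]
[-0.025  0.078  0.002  0.     0.     0.027]
[-0.031  0.094  0.003  0.     0.     0.032]
[-0.035  0.108  0.003  0.     0.     0.037]
[-0.039  0.119  0.003  0.     0.     0.041]
[-0.041  0.125  0.004  0.     0.     0.043]
```

>>> apply_moves:
  plan:
    - [[-0.007,0.02,0.001,0,0,0.007,1],[-0.013,0.04,0.001,0,0,0.014,1],[-0.019,0.059,0.002,0,0,0.02,1],[-0.025,0.078,0.002,0,0,0.027,1],[-0.031,0.094,0.003,0,0,0.032,1],[-0.035,0.108,0.003,0,0,0.037,1],[-0.039,0.119,0.003,0,0,0.041,1],[-0.041,0.125,0.004,0,0,0.043,1]]

```text
time: 21.65
tool_pos: [0.4629, -0.3824, 0.2497]
tcp_rot: [3.121, -0.356, 0.0]
wrist_force: [0.1, 0.0, -3.3]
width: 0.237
```

>>> apply_moves:
  plan:
    - [[0,0,0,0,0,0,1],[0,0,0,0,0,0,1],[0,0,0,0,0,0,1],[0,0,0,0,0,0,1],[0,0,0,0,0,0,1],[0,0,0,0,0,0,1],[0,0,0,0,0,0,1],[0,0,0,0,0,0,1]]

```text
time: 22.32
tool_pos: [0.4639, -0.3803, 0.2495]
tcp_rot: [3.122, -0.352, 0.0]
wrist_force: [-0.0, -0.5, -3.1]
width: 0.24
```

Run:
```python
from h import *
st=readout.read_state();print(st['time'],st['tool_pos'],st['wrist_force'].round(2),st['torque'].round(2),st['q'].round(2))
np.save('w20.npy',np.r_[st['tool_pos'],st['tcp_rot']])
cv2.imwrite('pics/w20.png',read_camera('wrist')[:,:,::-1])
print(delta([.4624,-.3824,.122],pose_yaw(-103)))
```

```text
22.3167 [ 0.46392292 -0.38033386  0.2495455 ] [-0.02 -0.53 -3.07] [-0.08  0.06  0.04] [-0.73  0.11  1.75  0.    1.28  1.07]
[-0.001   0.0022  0.1276  0.     -0.      0.0007]
```

View pics/w20.png

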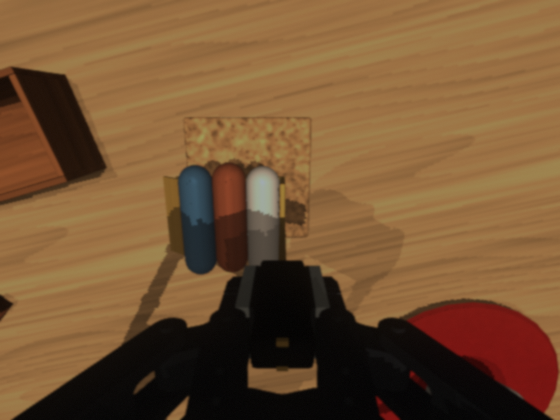

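Run:
```python
from h import *
w=np.load('w20.npy');W=ext('wrist',dict(tool_pos=w[:3],tcp_rot=w[3:]))
P=np.array([onz(W,p,.008) for p in [(185,118),(311,118),(309,237)]]);c=(P[0]+P[2])/2
print(P.round(4),c,np.linalg.norm(P[0]-P[1]),np.linalg.norm(P[1]-P[2]))
r=R.from_rotvec(w[3:]).as_matrix()
# scoop footprint centre (ys=4.5) in world
print((r@np.array([-.001,-(.0045+.0395),.112])+w[:3]).round(4))
```

```text
[[ 0.5524 -0.2934  0.008 ]
 [ 0.5223 -0.426   0.008 ]
 [ 0.3878 -0.3966  0.008 ]] [ 0.47014841 -0.34496744  0.008     ] 0.1359870977318925 0.1375831797127792
[ 0.4728 -0.3372  0.1375]
```

>>> apply_moves:
  plan:
    - [[-0.001,0.002,0.005,0,0,0,1],[-0.001,0.002,0.018,0,0,0,1],[-0.001,0.002,0.036,0,0,0,1],[-0.001,0.002,0.056,0,0,0,1],[-0.001,0.002,0.076,0,0,0,1],[-0.001,0.002,0.094,0,0,0,1],[-0.001,0.002,0.108,0,0,0,1],[-0.001,0.002,0.115,0,0,0,1]]

```text
time: 23.03
tool_pos: [0.4604, -0.3808, 0.1304]
tcp_rot: [-3.118, 0.353, 0.007]
wrist_force: [0.6, 1.1, -2.9]
width: 0.241
```

>>> apply_moves:
  plan:
    - [[0,0,0.002,0,0,0,1],[0,0,0.004,0,0,0,1],[0,0,0.006,0,0,0,1],[0,0,0.008,0,0,0,1],[0,0,0.01,0,0,0,1],[0,0,0.011,0,0,0,1],[0,0,0.011,0,0,0,1],[0,0,0.011,0,0,0,1]]

```text
time: 23.7
tool_pos: [0.4624, -0.3824, 0.1238]
tcp_rot: [3.122, -0.353, 0.001]
wrist_force: [-0.2, -0.6, -3.4]
width: 0.24
```

Run:
```python
from h import *
st=readout.read_state();print(st['time'],st['tool_pos'],st['wrist_force'].round(2),st['torque'].round(2))
cv2.imwrite('pics/w21.png',read_camera('wrist')[:,:,::-1])
crop(read_camera('side')[:,:,::-1],260,80,140,120,5,'pics/s21.png')
print(delta([.4629,-.3824,.120],pose_yaw(-103)))
```

```text
23.7 [ 0.46240931 -0.38241117  0.12377053] [-0.17 -0.64 -3.36] [-0.14  0.02 -0.01]
[ 0.0005 -0.0002  0.0038  0.0001 -0.0001  0.0006]
```

View pics/w21.png

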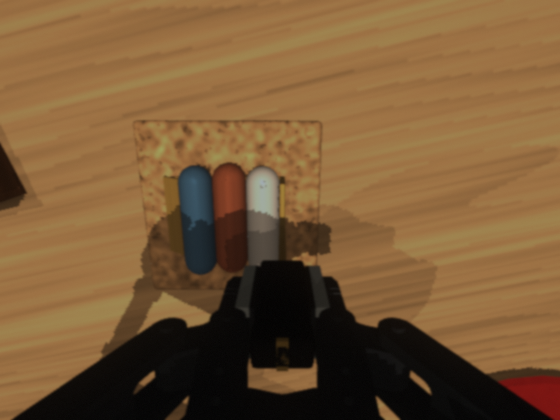

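View pics/s21.png

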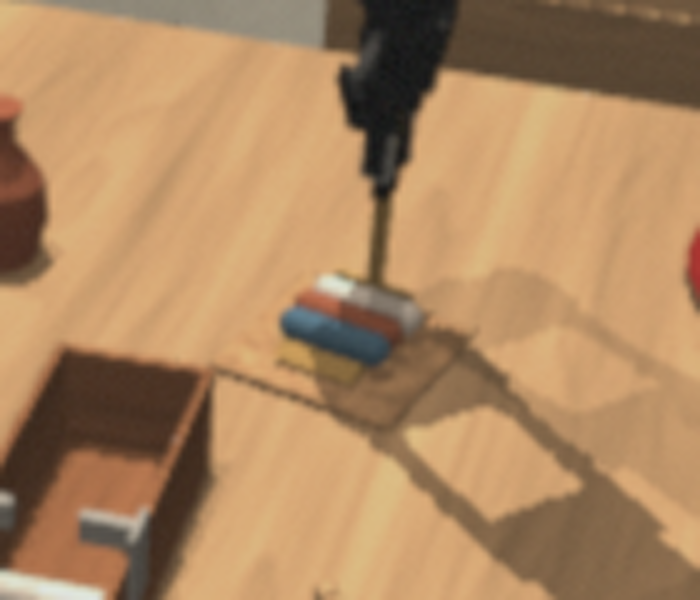

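Run:
```python
from h import *
st=readout.read_state();W=ext('wrist',st);r=R.from_rotvec(st['tcp_rot']).as_matrix()
P=np.array([onz(W,p,.008) for p in [(134,121),(322,122),(155,290)]]);c=(P[1]+P[2])/2
print(P.round(4),c,np.linalg.norm(P[0]-P[1]),np.linalg.norm(P[0]-P[2]))
print('pad centre in tool',r.T@(c-st['tool_pos']))
for p in [(164,177),(170.5,251)]: print('lip in tool',r.T@(onz(W,p,.012)-st['tool_pos']))
```

```text
[[ 0.5534 -0.293   0.008 ]
 [ 0.5223 -0.4262  0.008 ]
 [ 0.4183 -0.2617  0.008 ]] [ 0.47027781 -0.34393076  0.008     ] 0.1367482548252274 0.13867663837691122
pad centre in tool [-0.00098451 -0.03932675  0.1157509 ]
lip in tool [ 0.02822369 -0.08861778  0.11175071]
lip in tool [-0.03221375 -0.08972013  0.11172762]
```

Scoop origin is within 1 mm of the pad centre. I lower the last ~4 mm.

>>> apply_moves:
  plan:
    - [[0,0,0.001,0,0,0,1],[0,0,0.002,0,0,0,1],[0,0,0.003,0,0,0,1],[0,0,0.0035,0,0,0,1],[0,0,0.0035,0,0,0,1],[0,0,0.0035,0,0,0,1],[0,0,0.0035,0,0,0,1],[0,0,0.0035,0,0,0,1]]

```text
time: 24.47
tool_pos: [0.4623, -0.3823, 0.12]
tcp_rot: [-3.122, 0.353, -0.0]
wrist_force: [0.3, 0.3, -2.3]
width: 0.237
```

Run:
```python
from h import *
st=readout.read_state();print(st['time'],st['tool_pos'],st['wrist_force'].round(2),st['torque'].round(2))
```

```text
24.4667 [ 0.46230918 -0.38234167  0.12001975] [ 0.27  0.29 -2.26] [-0.03  0.02  0.01]
```

>>> apply_moves:
  plan:
    - [[0,0,0.0003,0,0,0,1],[0,0,0.0006,0,0,0,1],[0,0,0.0006,0,0,0,1],[0,0,0.0006,0,0,0,1],[0,0,0.0006,0,0,0,1],[0,0,0.0006,0,0,0,1],[0,0,0.0006,0,0,0,1],[0,0,0.0006,0,0,0,1]]

```text
time: 25.13
tool_pos: [0.4625, -0.3825, 0.12]
tcp_rot: [3.121, -0.353, 0.001]
wrist_force: [-1.4, 1.4, 6.0]
width: 0.237
```

>>> apply_moves:
  plan:
    - [[0,0,0,0,0,0,0.5],[0,0,0,0,0,0,0.45],[0,0,0,0,0,0,0.4],[0,0,0,0,0,0,0.3],[0,0,0,0,0,0,0.1],[0,0,0,0,0,0,-0.2],[0,0,0,0,0,0,-0.5],[0,0,0,0,0,0,-0.7]]
  force: 20

```text
time: 25.8
tool_pos: [0.4623, -0.3823, 0.1193]
tcp_rot: [-3.122, 0.353, 0.0]
wrist_force: [-0.2, -0.0, -1.5]
width: 0.843
```

Run:
```python
from h import *
st=readout.read_state();print(st['time'],st['tool_pos'],st['wrist_force'].round(2),st['width'])
cv2.imwrite('pics/w22.png',read_camera('wrist')[:,:,::-1])
```

```text
25.8 [ 0.46232882 -0.38232812  0.11929974] [-0.17 -0.02 -1.54] 0.8434643221290327
```

View pics/w22.png

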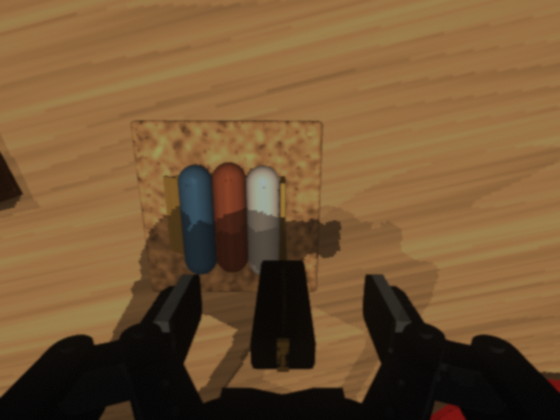

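The fingers are clear of the grip. I retreat straight up.

>>> apply_moves:
  plan:
    - [[0,0,-0.003,0,0,0,-0.9],[0,0,-0.01,0,0,0,-0.9],[0,0,-0.022,0,0,0,-0.9],[0,0,-0.038,0,0,0,-0.9],[0,0,-0.058,0,0,0,-0.9],[0,0,-0.08,0,0,0,-0.9],[0,0,-0.105,0,0,0,-0.9],[0,0,-0.13,0,0,0,-0.9]]

```text
time: 26.52
tool_pos: [0.4623, -0.3823, 0.2519]
tcp_rot: [3.121, -0.353, 0.001]
wrist_force: [-0.1, -0.1, 0.7]
width: 0.952
```

>>> apply_moves:
  plan:
    - [[0,0,-0.02,0,0,0,-0.9],[0,0,-0.035,0,0,0,-0.9],[0,0,-0.045,0,0,0,-0.9],[0,0,-0.05,0,0,0,-0.9],[0,0,-0.05,0,0,0,-0.9],[0,0,-0.05,0,0,0,-0.9],[0,0,-0.05,0,0,0,-0.9],[0,0,-0.05,0,0,0,-0.9]]

```text
time: 27.18
tool_pos: [0.4617, -0.3818, 0.2977]
tcp_rot: [-3.12, 0.353, 0.004]
wrist_force: [0.1, 0.6, -0.1]
width: 0.954
```

Run:
```python
from h import *
st=readout.read_state();print(st['time'],st['tool_pos'],st['wrist_force'].round(2),st['width'],st['joint_vel'].round(3))
cv2.imwrite('pics/w23.png',read_camera('wrist')[:,:,::-1])
crop(read_camera('side')[:,:,::-1],230,80,160,150,5,'pics/s23.png')
```

```text
27.1833 [ 0.46174095 -0.38182359  0.29772344] [ 0.11  0.6  -0.14] 0.9536907100539377 [ 0.     0.003 -0.004  0.001 -0.001  0.002]
```

View pics/w23.png

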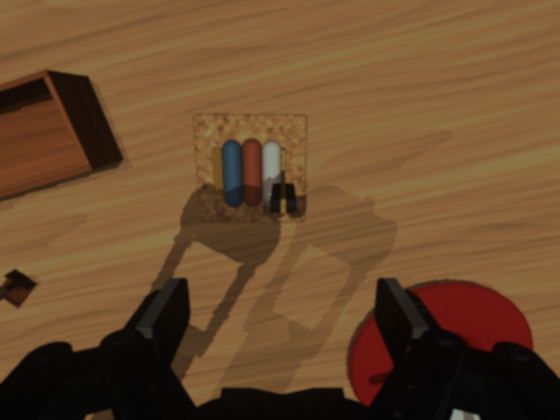

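View pics/s23.png

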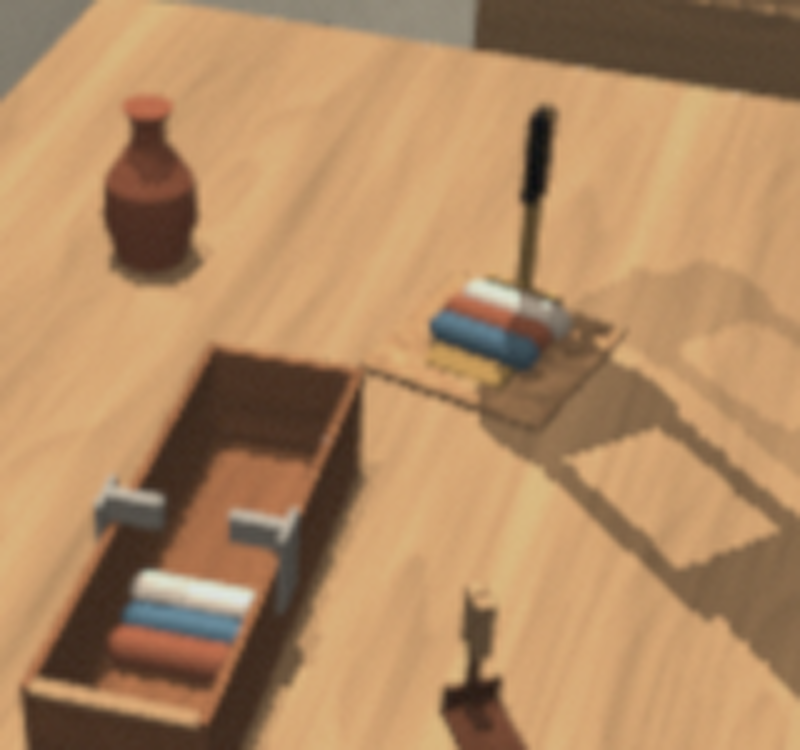

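The scoop stands upright in the middle of the pad with blue, red and white on it, and the arm is clear. I'm handing in.

```bash
python3 -c "
from workcell import bot
print(bot.finish_job())"
```

```text
the job is handed in; nothing more can be done
None
```

I've handed in the job at about 27 s of the 70 s allowed. The large brass scoop is standing upright in the middle of the cork pad, holding three rests (blue, red, white) in one layer.

- **Scooping:** I pushed the scoop under the rests to the sloped end and lifted it along the slope. It came up heaped.
- **Striking:** I drew it back level, with its underside about 40 mm above the bin floor, right through to the other side.
    - Two of the heaped rests, a red and a blue, rolled off the lip back into the bin before they reached the bar. The bar itself pushed off the last one, a white.
    - The wrist force showed no sign of the scoop rubbing on the bar. The load afterwards was 3.3 N, which matches the scoop plus three rests.
- **Final checks:** Just before I set it down, the scoop measured within about 1 mm of the pad's centre. The other four rests are back in the bin: all four showed in the picture after the strike, and three in the last one, where the near end wall is cut off. The fingers are open and the arm is well clear above.
- **Disagreements:** The cameras differed by about 3 mm on where the bin is and up to 7 mm on the pad. I relied mainly on the wrist camera. No check failed.

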